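# Check the travel of a trolley wheel's brake lever

## Robot

A 6-joint arm with a two-finger parallel gripper is mounted at the origin on the work surface. World frame = base frame: x ahead of the robot, y to its left, z up, the work surface at z = 0. Lengths are in m, angles in rad, forces in N, time in s.
With the tool pointing down it reaches from about 0.375 to 0.9 m from the base axis. Payload 3.1 kg.
Tool frame: the origin (TCP) lies midway between the tips of the shut fingers; the grasp point (between the pads) lies 19 mm behind it; z points along the fingers, x is the direction in which the jaws open and shut, and the axes are right-handed (so a half turn about z gives the same grasp; the last joint's range is limited). The gripper opens to 87 mm and grips with 3 to 60 N. Pads are 19 mm wide; open, the fingers measure 117 mm over their backs; the gripper's body (75 mm by 190 mm) begins 51 mm behind the grasp point.
Start: joints at [-1.417, 0.527, 1.433, -0, 1.181, -0.178], TCP at [0.204, -0.591, 0.223] pointing down, gripper open.
Joint ranges: [-3.08, 3.08], [-0.75, 2.2], [0.22, 2.44], [-1.43, 4.57], [0, 2.65], [-2.85, 2.85]. Speed limits (rad/s): [2.79, 2.79, 3.14, 3.14, 3.14, 3.14].

## Interface

Orientations are given as a unit quaternion [x, y, z, w].
In Python, from rig import * gives the robot as it stands.
- The arm moves only by the tool drive_tool, never from a script. Its argument "plan" is a list of rows, each an object with "offset": the shift along the tool's x, y, z in cm, a list of three; "delta_rot": the turn, a rotation vector about the tool's x, y, z in degrees, a list of three; "jaw": the finger opening in cm, from 0 to 8.7. In form: [{"offset": [dx, dy, dz], "delta_rot": [wx, wy, wz], "jaw": jaw}, ...]. A call has exactly 8 rows; each row is the pose to reach, as a shift and turn from the pose commanded when the call began, along the tool's axes at that moment; what a row does not reach only later rows make up. A row lasts 1/12 s, in which the tool goes at most 41.7 mm and 7.16 degrees, less where a joint would pass 70% of its speed; a pose out of reach is approached as far as the arm can. A call with a gripper value outside its range is refused whole. The fingers move at their own pace and stop on an object; "squeeze" is the grip in N (left out, the last holds). Time passes only in rows, so rows that repeat a pose let the fingers close, or fill a call up. It gives the time, the measured TCP pose, the force and the opening at its end, in the units of the state.
- get_obs(): the state, without advancing time (a new reading comes with each control period).
- camera(name): name is "side" or "top" or "wrist"; returns the picture (480x640x3 uint8, red, green, blue); there is no depth.
- calibration(name): a dict with "K" (3x3 intrinsics, pixels), "pose" (4x4, takes a point from camera to world coordinates); the wrist camera has in their place "tool_from_camera" (4x4, takes a point from camera to tool coordinates, whose origin is the TCP and whose axes are the tool frame's). Camera axes: x right, y down, z forward; pixel columns grow to the right and rows downward; lengths in m; the calibration is good to about 2 mm. A picture is of the moment at which its call begins: read the wrist's pose just before it. calibration takes no time and is no camera call.
- hand_in(): hands the job in, once; it reports no verdict.
The state is a dict: "time": time; "q": joint angles; "joint_velocities": joint speeds; "joint_torque": joint torques, N m; "position": TCP position; "tool_rot": TCP orientation; "ft_force": force on the tool from outside, world axes, zero at the start; "moment": the same for the moment, N m; "grip_width": finger opening in m.
Only numpy, scipy, OpenCV 4.12 (cv2) and the standard library are available. Lean on these libraries where they do the work, as an engineer would, in place of code of your own. Each camera call takes 0.05 s, during which the arm holds its last target.

## Task

Swing the blue brake lever of the trolley wheel slowly along the scale, away from the red marker, until its resistance clearly firms up, without forcing it further (15 N is too much), and leave it there with the brake on. Then note how far it travelled: slide the red marker along the scale until its pointer lines up with the lever's pointed tip, and let go. Leave the things lying around it alone.

Things in the scene. Friction and masses are not known exactly. Their poses are not given: they have to be found in the camera images.
- brake_unit: Fixed plywood board 260 x 350 x 12 mm with a trolley wheel lying flat (tyre 180 mm across), on it a round brake drum 160 mm across, 98 mm tall at its nut. Origin on the bench under the drum's axis. The released lever points along +y, leaning 0.25 rad to -x, and swings towards +x. A white arc scale, radius 165 to 230 mm, top 28 mm above the bench, lies under the lever's tip.
- pivot (a point): Point on the drum's vertical axis, 70 mm above the bench: lever and marker both swing about it. Inside, out of sight, the brake shoe meets the drum at an unknown lever angle from 0.18 to 0.5 rad.
- lever_tip (a point): Thin blue pointed tip of the brake lever, 170 mm from the axis, 70 mm above the bench. The lever is a level bar; its blue grip lies 115 to 160 mm from the axis, is 16 mm wide, spans 60 to 80 mm above the bench, with free space beneath down to the board (12 mm) between tyre (90 mm from the axis) and scale (165 mm). Push the grip sideways at 140 mm from the axis, from the released side.
- brake_lever (a joint): Lever angle, rad: 0 released, growing clockwise seen from above. Starts at 0 to 0.06, stays where it is left. At the grip, 140 mm out, free travel takes about 2 N; once the shoe bites the push climbs about 2.5 N per mm of lever travel. 6 to 12 N puts the brake on; 15 N is too much. Let go, it springs back a few mm at most and stays with the shoe pressed on.
- travel_marker (a joint): Marker angle about the same axis, rad, same zero and direction as the lever: lined up when both angles are equal. Starts at -0.30 to -0.10, on the released side of the lever. It stays where it is left; about 1.7 N at its grip slides it.
- marker_grip (a point): Middle of the marker's upright red grip, 210 mm from the axis, 62 mm above the bench: a post 16 mm wide along the scale, 20 mm deep towards the axis, from 41 to 83 mm above the bench, on a sliding foot 26 mm wide along the scale, 188 to 228 mm from the axis.
- marker_tip (a point): End of the red marker's thin pointer, 170 mm from the axis, 44 mm above the bench; it passes beneath the lever's tip and is lined up when it is straight below it.
- tape_roll: Bystander: yellow tape roll lying flat, 100 mm across, 25 mm high; origin at the centre of its underside.
- small_carton: Bystander: small brown carton with a yellow band, 60 x 90 x 50 mm; origin at the centre of its underside.
- screw_jar: Bystander: glass jar with a black cap, 56 mm across, 75 mm high; origin at the centre of its underside.
- wrench_mid (a point): Bystander: steel wrench 170 mm long lying flat; this point lies midway along it.

How it is judged:
On the way, in this order (a step that is already met when the one before it is completed fails the run):
1. the lever is pushed until the brake shoe bears firmly (at least about 5 N at the grip) (contact force between brake_lever and brake_unit above 5 N), for 0.1 s.
2. the red marker's pointer is under the lever's tip, with the brake still on (horizontal distance between lever_tip and marker_tip below 0.005 m and contact force between brake_lever and brake_unit above 2 N), for 0.2 s.
At the end, for the whole second after the job is handed in: The lever rests where its resistance firmed up, with the brake shoe still pressed on (at least 2 N at the shoe), and the red marker's pointer is within 5 mm, seen from above, of the lever's tip; both at rest and released (all of step 2 and velocity of joint brake_lever between -0.02 and 0.02 rad/s and velocity of joint travel_marker between -0.02 and 0.02 rad/s); the robot touches nothing.
It fails at once if the lever is forced: some 20 N or more of push at the grip (38 N at the brake shoe inside) (contact force between brake_lever and brake_unit above 38 N).
It fails at once if a bystander (tape roll, carton, jar or wrench) is moved by more than 20 mm (distance of any of tape_roll, small_carton, screw_jar, wrench_mid from where it was at the start of the episode above 0.02 m).
It also fails if it takes over 64 s, if anything falls off the work surface, if the arm or the gripper's body presses on something with over 40 N, if the wrist force passes 120 N, or if a joint passes its speed limit or range.

## Working session

There is one attempt and no reset: what is moved stays moved. The work goes in short steps, Python scripts to look and compute and a tool call to move; the robot and the scene stay as the last step left them, time stands still between calls to the robot, and variables do not carry over. Pictures are saved under pics/ and viewed, and the job is handed in when it is done.

Besides the shell and the picture viewer there is one more tool, called after "Request:" in YAML: its name, and indented under it one key for each argument. drive_tool: Moves the arm, as the interface text tells. Its arguments: {"type":"object","properties":{"plan":{"type":"array","items":{"type":"object","properties":{"offset":{"type":"array","items":{"type":"number"}},"delta_rot":{"type":"array","items":{"type":"number"}},"jaw":{"type":"number"}}}},"squeeze":{"type":"number"}},"required":["plan"]}

```bash
mkdir -p pics; python3 - <<'E'
from rig import *
import cv2
print(get_obs())
for n in ("top","side","wrist"):
    cv2.imwrite(f"pics/{n}0.png",cv2.cvtColor(camera(n),cv2.COLOR_RGB2BGR)); print(n,calibration(n))
E
```

```text
{'time': 0.0, 'q': array([-1.41755209e+00,  5.28495544e-01,  1.43391051e+00,  4.89011531e-06,
        1.18138890e+00, -1.78505803e-01]), 'joint_velocities': array([ 1.16356492e-03,  1.18891714e-04, -1.68852146e-03, -4.70770972e-05,
        1.38911542e-03,  1.41627806e-03]), 'joint_torque': array([ 5.95215261e-04, -4.40044749e+01, -1.76589864e+01,  6.34678896e-02,
        5.82149264e-02, -1.42330159e-04]), 'position': array([ 0.20347272, -0.59017173,  0.22155098]), 'tool_rot': array([ 8.14154400e-01, -5.80647398e-01, -7.67114408e-04, -7.89980552e-04]), 'ft_force': array([-0.09704222,  0.01431277,  0.06792228]), 'moment': array([-0.01470871, -0.00331977,  0.02949346]), 'grip_width': 0.0870715375015112}
top {'K': array([[448.6427022 ,   0.        , 314.8130804 ],
       [  0.        , 448.6427022 , 240.75650467],
       [  0.        ,   0.        ,   1.        ]]), 'pose': array([[-0.00966288, -0.99556018,  0.09362987,  0.55671265],
       [-0.99990192,  0.01056924,  0.0091891 , -0.05871719],
       [-0.0101379 , -0.0935319 , -0.99556467,  0.81001317],
       [ 0.        ,  0.        , 
[... 277 characters left out ...]
617343, -0.78012538,  0.60030601, -0.82429335],
       [ 0.01499529, -0.61190066, -0.79079246,  1.07114052],
       [ 0.        ,  0.        ,  0.        ,  1.        ]])}
wrist {'K': array([[397.87708592,   0.        , 322.86084767],
       [  0.        , 397.87708592, 241.75095759],
       [  0.        ,   0.        ,   1.        ]]), 'tool_from_camera': array([[ 9.99999874e-01, -4.80192015e-04,  1.48815204e-04,
        -5.63101084e-04],
       [ 4.24662498e-04,  9.65295302e-01,  2.61160487e-01,
        -7.16378478e-02],
       [-2.69057798e-04, -2.61160391e-01,  9.65295384e-01,
        -1.62850383e-01],
       [ 0.00000000e+00,  0.00000000e+00,  0.00000000e+00,
         1.00000000e+00]])}
```

View pics/top0.png

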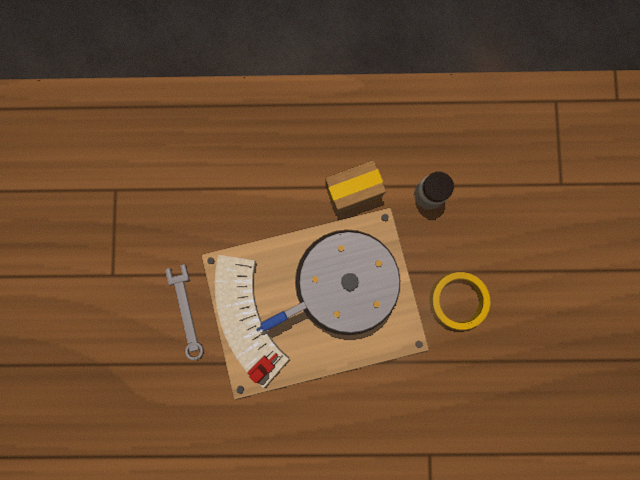

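View pics/side0.png

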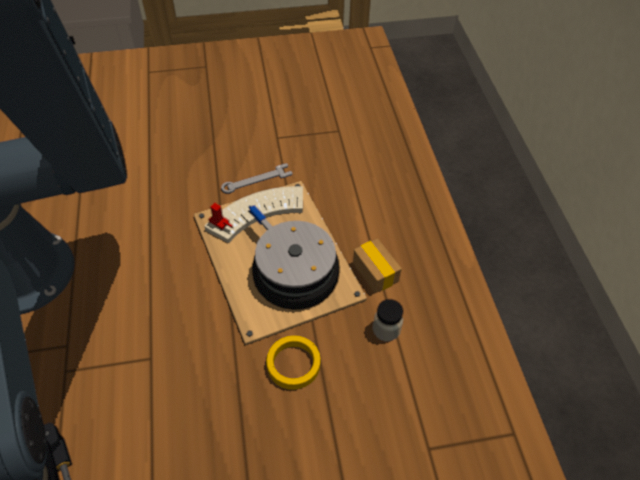

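The top view shows the drum nut at about (349,282), the blue grip around (275,320) with its tip near (258,330), and the red marker at about (262,371). The wrench is to the left, with the carton, jar and tape clear of the lever. Next I'll measure these.

```bash
cat > h.py <<'E'
from rig import *
import cv2, numpy as np
from scipy.spatial.transform import Rotation as R
def campose(n,obs=None):
    c=calibration(n)
    if n!="wrist": return c["K"],c["pose"]
    T=np.eye(4);T[:3,:3]=R.from_quat(obs["tool_rot"]).as_matrix();T[:3,3]=obs["position"]
    return c["K"],T@c["tool_from_camera"]
def plane(K,P,uv,z):
    d=P[:3,:3]@np.linalg.inv(K)@np.array([uv[0],uv[1],1.]); s=(z-P[2,3])/d[2]; return P[:3,3]+s*d
def tri(obs):  # list of K,P,uv
    A=np.zeros((3,3));b=np.zeros(3)
    for K,P,uv in obs:
        d=P[:3,:3]@np.linalg.inv(K)@np.array([uv[0],uv[1],1.]);d/=np.linalg.norm(d)
        M=np.eye(3)-np.outer(d,d);A+=M;b+=M@P[:3,3]
    return np.linalg.solve(A,b)
def masks(im):
    h=cv2.cvtColor(im,cv2.COLOR_RGB2HSV)
    blue=cv2.inRange(h,(105,120,60),(125,255,255))
    red=cv2.inRange(h,(0,190,70),(5,255,255))|cv2.inRange(h,(174,190,70),(180,255,255))
    return blue,red
def proj(K,P,X):
    p=K@(P[:3,:3].T@(np.asarray(X)-P[:3,3]));return p[:2]/p[2]
E
python3 - <<'E'
from h import *
for n in ("top","side"):
    im=cv2.cvtColor(cv2.imread(f"pics/{n}0.png"),cv2.COLOR_BGR2RGB)
    K,P=campose(n)
    for nm,m in zip(("blue","red"),masks(im)):
        k,l,s,c=cv2.connectedComponentsWithStats(m)
        for i in range(1,k):
            if s[i,4]>15: print(n,nm,s[i],c[i])
    if n=="top":
        g=cv2.cvtColor(im,cv2.COLOR_RGB2GRAY)
        for (u,v,z,r) in [(349,282,.098,14),(385,218,.012,8),(210,261,.012,8),(240,390,.012,8),(419,344,.012,8)]:
            w=(g[v-r:v+r+1,u-r:u+r+1]<85).astype(np.uint8)
            k,l,s,c=cv2.connectedComponentsWithStats(w); 
            i=1+np.argmax(s[1:,4]); uv=c[i]+[u-r,v-r]; print(uv,s[i,4],plane(K,P,uv,z))
E
python3 -c "
import cv2
im=cv2.imread('pics/top0.png')[230:410,190:410]
cv2.imwrite('pics/topc.png',cv2.resize(im,None,fx=3.3,fy=3.3,interpolation=cv2.INTER_CUBIC))
im=cv2.imread('pics/side0.png')[170:350,190:410]
cv2.imwrite('pics/sidec.png',cv2.resize(im,None,fx=3.3,fy=3.3,interpolation=cv2.INTER_CUBIC))"
```

```text
top blue [257 312  30  19 233] [272.95708155 321.17167382]
top red [248 354  29  29 323] [260.77708978 368.53560372]
[349.58849558 281.92035398] 226 [ 0.55780113 -0.10643311  0.098     ]
[384.64705882 217.5       ] 34 [ 0.67230429 -0.17693579  0.012     ]
[210.71875 260.625  ] 32 [0.59814553 0.13463816 0.012     ]
[239.93023256 389.55813953] 43 [0.37376938 0.08111536 0.012     ]
[418.61290323 344.16129032] 31 [ 0.44863809 -0.23070545  0.012     ]
side blue [250 206  15  15 114] [256.51754386 213.1754386 ]
side red [210 203  21  26 196] [219.05102041 216.50510204]
```

View pics/topc.png

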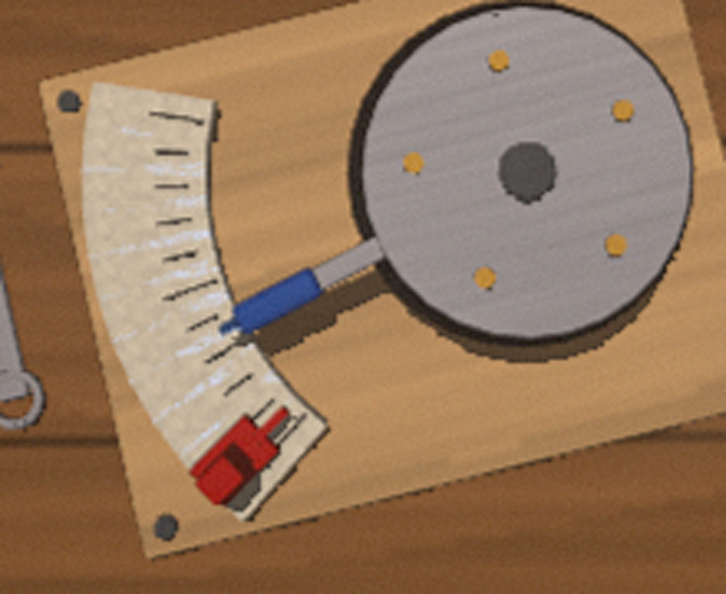

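View pics/sidec.png

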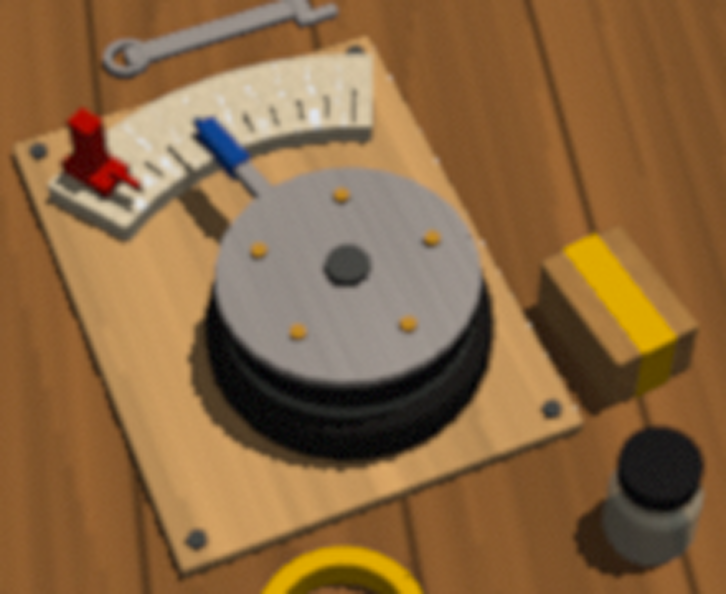

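```bash
cat >> h.py <<'E'
AX=np.array([0.5578,-0.1064]); YAW=0.2336
def ang(X,ax=None):
    d=np.asarray(X)[:2]-(AX if ax is None else ax); return YAW+np.pi/2+.25-np.arctan2(d[1],d[0]), np.hypot(*d)
def pt(q,r): a=YAW+np.pi/2+.25-q; return AX+r*np.array([np.cos(a),np.sin(a)])
E
python3 - <<'E'
from h import *
from scipy.optimize import least_squares
sc=np.array([[.6723,-.1769],[.5981,.1346],[.3738,.0811],[.4486,-.2307]]);print(sc.mean(0))
y=sc[1]-sc[0]+sc[2]-sc[3]; x=sc[0]-sc[3]+sc[1]-sc[2]; print(np.arctan2(-y[0],y[1]),np.arctan2(x[1],x[0]))
K,P=campose("top");Ks,Ps=campose("side")
print("blue",ang(plane(K,P,(272.96,321.17),.08)))
tip=plane(K,P,(190+229/3.3,230+328/3.3),.07); print("tip",tip,ang(tip))
mt=plane(K,P,(190+286/3.3,230+411/3.3),.044); print("mtip",mt,ang(mt))
# post top centre
t=tri([(K,P,(190+210/3.3,230+482/3.3)),(Ks,Ps,(190+85/3.3,170+118/3.3))]);print("posttop",t,ang(t))
c=tri([(K,P,(349.59,281.92)),(Ks,Ps,(190+347/3.3,170+265/3.3))]);print("nut tri",c)
print("side nut",plane(Ks,Ps,(190+347/3.3,170+265/3.3),.098))
print("side blue",ang(plane(Ks,Ps,(256.5,213.2),.078)))
for q in (0,.05): print(pt(q,.14))
print(R.from_quat(get_obs()["tool_rot"]).as_matrix())
E
```

```text
[ 0.5232   -0.047975]
0.23464673194111432 0.2350806027674491
blue (np.float64(0.018991923009542333), np.float64(0.137597040767074))
tip [0.48228156 0.03977041 0.07      ] (np.float64(0.0067239923647202104), np.float64(0.1645260546686383))
mtip [0.43783326 0.01415734 0.044     ] (np.float64(-0.2993426768788421), np.float64(0.17007671727298374))
posttop [0.4119917  0.04736542 0.07710049] (np.float64(-0.27524293250938037), np.float64(0.21190531534775614))
nut tri [ 0.5592903  -0.10703153  0.09153724]
side nut [ 0.56019449 -0.11191495  0.098     ]
side blue (np.float64(0.004724033322503374), np.float64(0.13261782472522785))
[0.49270429 0.01754575]
[0.49898035 0.02064428]
[[ 3.25744181e-01 -9.45457907e-01 -2.73437759e-04]
 [-9.45456467e-01 -3.25744170e-01  1.67480618e-03]
 [-1.67252950e-03 -2.87034869e-04 -9.99998560e-01]]
```

```bash
cat >> h.py <<'E'
def go(p,yaw,o=None):
    """tool x axis at world yaw, pointing down -> offset cm, rotvec deg"""
    o=o or get_obs(); M=R.from_quat(o["tool_rot"]).as_matrix()
    x=np.array([np.cos(yaw),np.sin(yaw),0]);z=np.array([0,0,-1.]);T=np.stack([x,np.cross(z,x),z],1)
    return np.round(M.T@(np.asarray(p)-o["position"])*100,2), np.round(R.from_matrix(M.T@T).as_rotvec(degrees=True),2)
def push(q,s,r=.14,z=.04):
    """pose with lever angle q, tangential offset s from its centreline"""
    a=YAW+np.pi/2+.25-q; t=np.array([np.sin(a),-np.cos(a)]); p=pt(q,r)+s*t
    return np.array([*p,z]), a-np.pi/2
E
python3 - <<'E'
from h import *
p,y=push(0,-.05,z=.15); print(p,y,go(p,y))
E
```

```text
[ 0.44843795 -0.00570272  0.15      ] 0.48360000000000003 (array([-47.28, -42.2 ,   7.27]), array([-9.00e-02,  6.00e-02, -9.87e+01]))
```

Request:
drive_tool:
  plan:
    - {"offset":[-15.8,-14,1],"delta_rot":[0,0,-33],"jaw":0}
    - {"offset":[-31.5,-28,2],"delta_rot":[0,0,-66],"jaw":0}
    - {"offset":[-47.3,-42.2,3],"delta_rot":[0,0,-98.7],"jaw":0}
    - {"offset":[-47.3,-42.2,3],"delta_rot":[0,0,-98.7],"jaw":0}
    - {"offset":[-47.3,-42.2,3],"delta_rot":[0,0,-98.7],"jaw":0}
    - {"offset":[-47.3,-42.2,3],"delta_rot":[0,0,-98.7],"jaw":0}
    - {"offset":[-47.3,-42.2,3],"delta_rot":[0,0,-98.7],"jaw":0}
    - {"offset":[-47.3,-42.2,3],"delta_rot":[0,0,-98.7],"jaw":0}

```text
time: 0.82
position: [0.3324, -0.2818, 0.2067]
tool_rot: [0.993, -0.117, 0.0, -0.0]
ft_force: [0.9, -0.0, -0.2]
grip_width: 0.0419
```

```bash
python3 - <<'E'
from h import *
p,y=push(0,-.05,z=.15); print(p,y,go(p,y))
E
```

```text
[ 0.44843795 -0.00570272  0.15      ] 0.48360000000000003 (array([  4.9 , -29.54,   5.67]), array([-1.00e-02, -1.00e-02, -4.11e+01]))
```

Request:
drive_tool:
  plan:
    - {"offset":[4.9,-29.5,5.5],"delta_rot":[0,0,-41],"jaw":0}
    - {"offset":[4.9,-29.5,5.5],"delta_rot":[0,0,-41],"jaw":0}
    - {"offset":[4.9,-29.5,5.5],"delta_rot":[0,0,-41],"jaw":0}
    - {"offset":[4.9,-29.5,5.5],"delta_rot":[0,0,-41],"jaw":0}
    - {"offset":[4.9,-29.5,5.5],"delta_rot":[0,0,-41],"jaw":0}
    - {"offset":[4.9,-29.5,5.5],"delta_rot":[0,0,-41],"jaw":0}
    - {"offset":[4.9,-29.5,5.5],"delta_rot":[0,0,-41],"jaw":0}
    - {"offset":[4.9,-29.5,5.5],"delta_rot":[0,0,-41],"jaw":0}

```text
time: 1.48
position: [0.4503, -0.0042, 0.1509]
tool_rot: [0.971, 0.238, -0.0, -0.001]
ft_force: [0.0, -0.5, -0.3]
grip_width: 0.001
```

```bash
python3 - <<'E'
from h import *
o=get_obs()
p,y=push(0,-.05,z=.15); print(o["position"],p,y,go(p,y),o["ft_force"],o["joint_velocities"])
cv2.imwrite("pics/w1.png",cv2.cvtColor(camera("wrist"),cv2.COLOR_RGB2BGR))
E
```

```text
[ 0.4502673  -0.00418853  0.15094936] [ 0.44843795 -0.00570272  0.15      ] 0.48360000000000003 (array([-0.23,  0.05,  0.09]), array([-0.1 , -0.02, -0.15])) [ 0.01258298 -0.54707015 -0.33976294] [ 0.26934713  0.09266071 -0.08862152 -0.0515473   0.00599978  0.26381229]
```

View pics/w1.png

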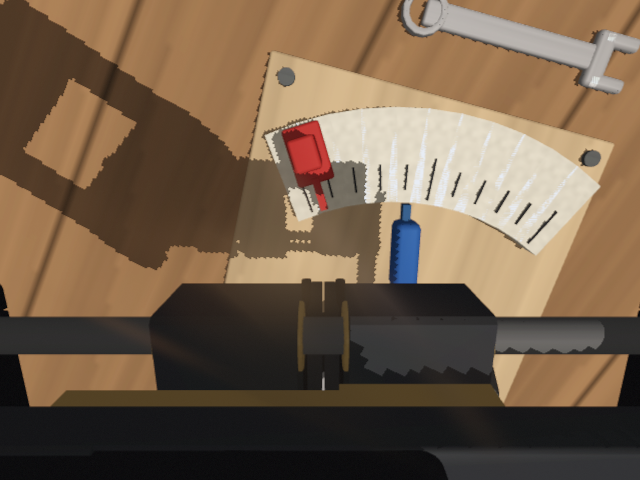

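The wrist view shows the lever tip at (406,206), the marker pointer end at (323,208), and the shut fingers on the released side of the grip. I'll cross-check the angles against this view.

```bash
python3 - <<'E'
from h import *
o=get_obs(); K,P=campose("wrist",o)
for nm,uv,z in (("tip",(406,206),.07),("grip outer",(406,221),.08),("mtip",(323,208),.044),("post far edge mid",(302,125),.083)):
    X=plane(K,P,uv,z); print(nm,X,ang(X))
p,y=push(0,-.05,z=.04); print(go(p,y))
E
```

```text
tip [0.48310065 0.04529945 0.07      ] (np.float64(0.02603737632148828), np.float64(0.16909381295859838))
grip outer [0.48506673 0.03802835 0.08      ] (np.float64(0.01708123874013978), np.float64(0.16170861540891582))
mtip [0.44026003 0.0162328  0.044     ] (np.float64(-0.2805964538310324), np.float64(0.16986596924547498))
post far edge mid [0.40494454 0.05852453 0.083     ] (np.float64(-0.2638370828590366), np.float64(0.22486638103285744))
(array([-0.24,  0.05, 11.09]), array([-0.1 , -0.02, -0.11]))
```

Request:
drive_tool:
  plan:
    - {"offset":[0,0,2],"delta_rot":[0,0,0],"jaw":0}
    - {"offset":[0,0,4.5],"delta_rot":[0,0,0],"jaw":0}
    - {"offset":[0,0,7],"delta_rot":[0,0,0],"jaw":0}
    - {"offset":[0,0,9],"delta_rot":[0,0,0],"jaw":0}
    - {"offset":[0,0,10.5],"delta_rot":[0,0,0],"jaw":0}
    - {"offset":[0,0,11],"delta_rot":[0,0,0],"jaw":0}
    - {"offset":[0,0,11],"delta_rot":[0,0,0],"jaw":0}
    - {"offset":[0,0,11],"delta_rot":[0,0,0],"jaw":0}

```text
time: 2.2
position: [0.4497, -0.0091, 0.042]
tool_rot: [0.972, 0.236, 0.0, 0.0]
ft_force: [0.1, -0.9, -0.0]
grip_width: 0.0005
```

```bash
cat >> h.py <<'E'
def rep():
    o=get_obs(); p=o["position"]; M=R.from_quat(o["tool_rot"]).as_matrix()
    print("t",round(o["time"],2),"pos",np.round(p,4),"q,r tcp",np.round(ang(p),4),"yaw",round(np.degrees(np.arctan2(M[1,0],M[0,0])),2),"F tool",np.round(M.T@o["ft_force"],2),"w",round(o["grip_width"],4))
    return o
E
python3 - <<'E'
from h import *
rep()
p,y=push(0,-.05,z=.04); print(p,np.degrees(y),go(p,y))
# arc waypoints: finger centre offset -.024 from lever centreline
for q in (0,.06,.12,.18,.24,.3,.36,.42,.48): print(q,*go(*push(q,-.024)))
E
```

```text
t 2.2 pos [ 0.4497 -0.0091  0.042 ] q,r tcp [-0.354   0.1454] yaw 27.28 F tool [-0.31  0.89  0.01] w 0.0005
[ 0.44843795 -0.00570272  0.04      ] 27.708238972526612 (array([ 0.04, -0.36,  0.2 ]), array([ 0.  , -0.  , -0.43]))
0 [ 2.64 -0.38  0.2 ] [ 0.   -0.   -0.43]
0.06 [ 3.48 -0.5   0.2 ] [ 0.   -0.    3.01]
0.12 [ 4.33 -0.58  0.2 ] [ 0.   -0.    6.45]
0.18 [ 5.18 -0.6   0.2 ] [ 0.   -0.    9.89]
0.24 [ 6.03 -0.57  0.2 ] [ 0.   -0.   13.32]
0.3 [ 6.88 -0.49  0.2 ] [ 0.   -0.   16.76]
0.36 [ 7.73 -0.36  0.2 ] [ 0.  -0.  20.2]
0.42 [ 8.56 -0.18  0.2 ] [ 0.   -0.   23.64]
0.48 [9.38 0.05 0.2 ] [ 0.   -0.   27.08]
```

Request:
drive_tool:
  plan:
    - {"offset":[0.6,-0.1,0.1],"delta_rot":[0,0,-0.4],"jaw":0}
    - {"offset":[1.2,-0.2,0.2],"delta_rot":[0,0,-0.4],"jaw":0}
    - {"offset":[1.8,-0.3,0.2],"delta_rot":[0,0,-0.4],"jaw":0}
    - {"offset":[2.3,-0.36,0.2],"delta_rot":[0,0,-0.4],"jaw":0}
    - {"offset":[2.6,-0.38,0.2],"delta_rot":[0,0,-0.4],"jaw":0}
    - {"offset":[2.6,-0.38,0.2],"delta_rot":[0,0,-0.4],"jaw":0}
    - {"offset":[2.6,-0.38,0.2],"delta_rot":[0,0,-0.4],"jaw":0}
    - {"offset":[2.6,-0.38,0.2],"delta_rot":[0,0,-0.4],"jaw":0}

```text
time: 2.87
position: [0.4707, 0.0067, 0.0398]
tool_rot: [0.971, 0.24, -0.0, -0.0]
ft_force: [-0.1, 0.2, 0.6]
grip_width: 0.0002
```

```bash
python3 - <<'E'
from h import *
rep()
for q in (0,.06,.12,.18,.24,.3,.36,.42,.48): print(q,*go(*push(q,-.024)))
E
```

```text
t 2.87 pos [0.4707 0.0067 0.0398] q,r tcp [-0.1728  0.1428] yaw 27.72 F tool [-0.03 -0.2  -0.55] w 0.0002
0 [ 0.06  0.07 -0.02] [-0.02  0.02  0.01]
0.06 [ 0.9  -0.05 -0.02] [-0.02  0.02  3.45]
0.12 [ 1.75 -0.12 -0.02] [-0.02  0.02  6.89]
0.18 [ 2.6  -0.14 -0.02] [-1.000e-02  2.000e-02  1.033e+01]
0.24 [ 3.45 -0.1  -0.02] [-1.000e-02  3.000e-02  1.377e+01]
0.3 [ 4.3  -0.02 -0.02] [-1.00e-02  3.00e-02  1.72e+01]
0.36 [ 5.14  0.12 -0.02] [-1.000e-02  3.000e-02  2.064e+01]
0.42 [ 5.97  0.31 -0.02] [-1.000e-02  3.000e-02  2.408e+01]
0.48 [ 6.79  0.54 -0.02] [-1.000e-02  3.000e-02  2.752e+01]
```

Request:
drive_tool:
  plan:
    - {"offset":[0.3,0.05,0],"delta_rot":[0,0,0.9],"jaw":0}
    - {"offset":[0.5,0.02,0],"delta_rot":[0,0,1.7],"jaw":0}
    - {"offset":[0.7,0,0],"delta_rot":[0,0,2.6],"jaw":0}
    - {"offset":[0.9,-0.05,0],"delta_rot":[0,0,3.4],"jaw":0}
    - {"offset":[1.1,-0.07,0],"delta_rot":[0,0,4.3],"jaw":0}
    - {"offset":[1.3,-0.09,0],"delta_rot":[0,0,5.1],"jaw":0}
    - {"offset":[1.5,-0.1,0],"delta_rot":[0,0,6],"jaw":0}
    - {"offset":[1.7,-0.12,0],"delta_rot":[0,0,6.9],"jaw":0}

```text
time: 3.53
position: [0.4853, 0.0157, 0.0397]
tool_rot: [0.984, 0.18, -0.0, -0.0]
ft_force: [-1.1, -1.2, 0.3]
grip_width: 0.0006
```

```bash
python3 - <<'E'
from h import *
rep()
for q in (.12,.15,.18,.21,.24,.3): print(q,*go(*push(q,-.024)))
E
```

```text
t 3.53 pos [0.4853 0.0157 0.0397] q,r tcp [-0.0524  0.142 ] yaw 20.72 F tool [-1.42  0.74 -0.31] w 0.0006
0.12 [ 0.04 -0.01 -0.03] [-0.02  0.03 -0.12]
0.15 [ 0.46 -0.08 -0.03] [-0.02  0.03  1.6 ]
0.18 [ 0.88 -0.13 -0.03] [-0.02  0.03  3.32]
0.21 [ 1.3  -0.17 -0.03] [-0.02  0.03  5.04]
0.24 [ 1.73 -0.2  -0.03] [-0.02  0.04  6.76]
0.3 [ 2.58 -0.22 -0.03] [-1.00e-02  4.00e-02  1.02e+01]
```

Request:
drive_tool:
  plan:
    - {"offset":[0.1,0,0],"delta_rot":[0,0,0.3],"jaw":0}
    - {"offset":[0.2,-0.02,0],"delta_rot":[0,0,0.7],"jaw":0}
    - {"offset":[0.3,-0.04,0],"delta_rot":[0,0,1],"jaw":0}
    - {"offset":[0.4,-0.06,0],"delta_rot":[0,0,1.4],"jaw":0}
    - {"offset":[0.5,-0.08,0],"delta_rot":[0,0,1.7],"jaw":0}
    - {"offset":[0.6,-0.1,0],"delta_rot":[0,0,2.1],"jaw":0}
    - {"offset":[0.6,-0.1,0],"delta_rot":[0,0,2.1],"jaw":0}
    - {"offset":[0.6,-0.1,0],"delta_rot":[0,0,2.1],"jaw":0}

```text
time: 4.2
position: [0.4909, 0.0187, 0.0398]
tool_rot: [0.987, 0.162, 0.0, -0.0]
ft_force: [-1.6, 0.3, -0.1]
grip_width: 0.0005
```

```bash
python3 - <<'E'
from h import *
rep()
for q in (.15,.18,.21,.24,.27,.3): print(q,*go(*push(q,-.024)))
E
```

```text
t 4.2 pos [0.4909 0.0187 0.0398] q,r tcp [-0.0074  0.1419] yaw 18.7 F tool [-1.41 -0.75  0.12] w 0.0005
0.15 [-0.18  0.01 -0.02] [ 0.   -0.02 -0.41]
0.18 [ 0.24 -0.06 -0.02] [ 0.   -0.02  1.31]
0.21 [ 0.67 -0.11 -0.02] [ 0.   -0.02  3.02]
0.24 [ 1.09 -0.15 -0.02] [ 0.   -0.02  4.74]
0.27 [ 1.52 -0.19 -0.02] [ 0.   -0.02  6.46]
0.3 [ 1.94 -0.2  -0.02] [ 0.   -0.02  8.18]
```

Request:
drive_tool:
  plan:
    - {"offset":[0.08,0,0],"delta_rot":[0,0,0.3],"jaw":0}
    - {"offset":[0.16,-0.02,0],"delta_rot":[0,0,0.6],"jaw":0}
    - {"offset":[0.24,-0.04,0],"delta_rot":[0,0,1],"jaw":0}
    - {"offset":[0.32,-0.05,0],"delta_rot":[0,0,1.3],"jaw":0}
    - {"offset":[0.4,-0.07,0],"delta_rot":[0,0,1.6],"jaw":0}
    - {"offset":[0.4,-0.07,0],"delta_rot":[0,0,1.6],"jaw":0}
    - {"offset":[0.4,-0.07,0],"delta_rot":[0,0,1.6],"jaw":0}
    - {"offset":[0.4,-0.07,0],"delta_rot":[0,0,1.6],"jaw":0}

```text
time: 4.87
position: [0.4945, 0.0206, 0.0398]
tool_rot: [0.989, 0.149, 0.0, 0.0]
ft_force: [-0.3, -1.3, 0.0]
grip_width: 0.0003
```

```bash
python3 - <<'E'
from h import *
rep()
for q in (.18,.21,.24,.27,.3): print(q,*go(*push(q,-.024)))
E
```

```text
t 4.87 pos [0.4945 0.0206 0.0398] q,r tcp [0.0209 0.1419] yaw 17.1 F tool [-0.68  1.13 -0.02] w 0.0003
0.18 [-0.15  0.01 -0.02] [ 0.   -0.02 -0.29]
0.21 [ 0.27 -0.05 -0.02] [ 0.   -0.02  1.43]
0.24 [ 0.69 -0.11 -0.02] [ 0.   -0.02  3.14]
0.27 [ 1.12 -0.15 -0.02] [ 0.   -0.02  4.86]
0.3 [ 1.54 -0.18 -0.02] [ 0.   -0.02  6.58]
```

Request:
drive_tool:
  plan:
    - {"offset":[0.08,0,0],"delta_rot":[0,0,0.3],"jaw":0}
    - {"offset":[0.16,-0.02,0],"delta_rot":[0,0,0.6],"jaw":0}
    - {"offset":[0.24,-0.04,0],"delta_rot":[0,0,1],"jaw":0}
    - {"offset":[0.32,-0.05,0],"delta_rot":[0,0,1.3],"jaw":0}
    - {"offset":[0.4,-0.07,0],"delta_rot":[0,0,1.6],"jaw":0}
    - {"offset":[0.4,-0.07,0],"delta_rot":[0,0,1.6],"jaw":0}
    - {"offset":[0.4,-0.07,0],"delta_rot":[0,0,1.6],"jaw":0}
    - {"offset":[0.4,-0.07,0],"delta_rot":[0,0,1.6],"jaw":0}

```text
time: 5.53
position: [0.4982, 0.0224, 0.0398]
tool_rot: [0.991, 0.135, 0.0, 0.0]
ft_force: [-0.5, -0.5, -0.2]
grip_width: 0.0001
```

```bash
python3 - <<'E'
from h import *
rep()
E
```

```text
t 5.53 pos [0.4982 0.0224 0.0398] q,r tcp [0.05  0.142] yaw 15.5 F tool [-0.6   0.33  0.22] w 0.0001
```

Request:
drive_tool:
  plan:
    - {"offset":[0.08,0,0],"delta_rot":[0,0,0.3],"jaw":0}
    - {"offset":[0.16,-0.02,0],"delta_rot":[0,0,0.6],"jaw":0}
    - {"offset":[0.24,-0.04,0],"delta_rot":[0,0,1],"jaw":0}
    - {"offset":[0.32,-0.05,0],"delta_rot":[0,0,1.3],"jaw":0}
    - {"offset":[0.4,-0.07,0],"delta_rot":[0,0,1.6],"jaw":0}
    - {"offset":[0.4,-0.07,0],"delta_rot":[0,0,1.6],"jaw":0}
    - {"offset":[0.4,-0.07,0],"delta_rot":[0,0,1.6],"jaw":0}
    - {"offset":[0.4,-0.07,0],"delta_rot":[0,0,1.6],"jaw":0}

```text
time: 6.2
position: [0.5018, 0.0242, 0.0398]
tool_rot: [0.993, 0.121, 0.0, 0.0]
ft_force: [-1.3, -0.1, -0.2]
grip_width: 0.0008
```

```bash
python3 - <<'E'
from h import *
rep()
cv2.imwrite("pics/w2.png",cv2.cvtColor(camera("wrist"),cv2.COLOR_RGB2BGR))
E
```

```text
t 6.2 pos [0.5018 0.0242 0.0398] q,r tcp [0.0786 0.1421] yaw 13.9 F tool [-1.27 -0.19  0.24] w 0.0008
```

View pics/w2.png

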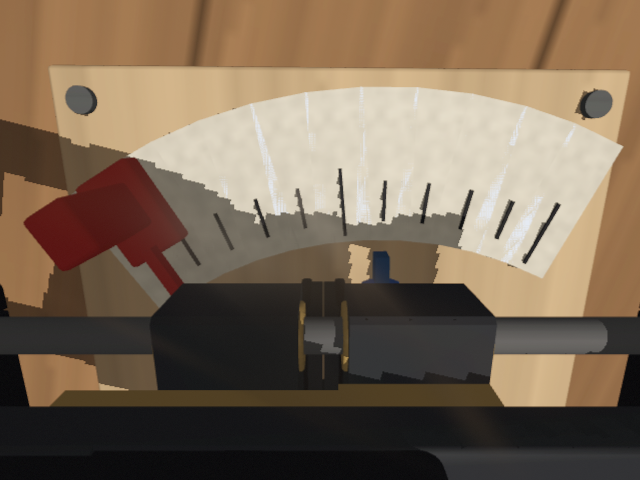

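The lever tip, at (380,253), is moving with the fingers. The marker pointer is still on the left near (170,285).

Request:
drive_tool:
  plan:
    - {"offset":[0.08,0,0],"delta_rot":[0,0,0.3],"jaw":0}
    - {"offset":[0.16,-0.02,0],"delta_rot":[0,0,0.6],"jaw":0}
    - {"offset":[0.24,-0.04,0],"delta_rot":[0,0,1],"jaw":0}
    - {"offset":[0.32,-0.05,0],"delta_rot":[0,0,1.3],"jaw":0}
    - {"offset":[0.4,-0.07,0],"delta_rot":[0,0,1.6],"jaw":0}
    - {"offset":[0.4,-0.07,0],"delta_rot":[0,0,1.6],"jaw":0}
    - {"offset":[0.4,-0.07,0],"delta_rot":[0,0,1.6],"jaw":0}
    - {"offset":[0.4,-0.07,0],"delta_rot":[0,0,1.6],"jaw":0}

```text
time: 6.92
position: [0.5055, 0.0258, 0.0398]
tool_rot: [0.994, 0.107, 0.0, 0.0]
ft_force: [-0.0, -0.9, -0.1]
grip_width: 0.0005
```

```bash
python3 - <<'E'
from h import *
o=rep()
for q in (.27,.3,.33): print(q,*go(*push(q,-.024)))
E
```

```text
t 6.92 pos [0.5055 0.0258 0.0398] q,r tcp [0.1071 0.1422] yaw 12.3 F tool [-0.25  0.9   0.13] w 0.0005
0.27 [-0.09  0.03 -0.02] [ 0.01 -0.03  0.06]
0.3 [ 0.33 -0.04 -0.02] [ 0.01 -0.03  1.78]
0.33 [ 0.75 -0.09 -0.02] [ 0.01 -0.03  3.5 ]
```

Request:
drive_tool:
  plan:
    - {"offset":[0.08,0,0],"delta_rot":[0,0,0.3],"jaw":0}
    - {"offset":[0.16,-0.02,0],"delta_rot":[0,0,0.6],"jaw":0}
    - {"offset":[0.24,-0.03,0],"delta_rot":[0,0,1],"jaw":0}
    - {"offset":[0.32,-0.04,0],"delta_rot":[0,0,1.3],"jaw":0}
    - {"offset":[0.4,-0.05,0],"delta_rot":[0,0,1.6],"jaw":0}
    - {"offset":[0.4,-0.05,0],"delta_rot":[0,0,1.6],"jaw":0}
    - {"offset":[0.4,-0.05,0],"delta_rot":[0,0,1.6],"jaw":0}
    - {"offset":[0.4,-0.05,0],"delta_rot":[0,0,1.6],"jaw":0}

```text
time: 7.58
position: [0.5092, 0.0272, 0.0398]
tool_rot: [0.996, 0.093, 0.0, -0.0]
ft_force: [-2.1, 0.2, -0.8]
grip_width: 0.0006
```

```bash
python3 - <<'E'
from h import *
o=rep()
E
```

```text
t 7.58 pos [0.5092 0.0272 0.0398] q,r tcp [0.1348 0.1422] yaw 10.71 F tool [-1.99 -0.55  0.84] w 0.0006
```

Request:
drive_tool:
  plan:
    - {"offset":[0.06,0,0],"delta_rot":[0,0,0.2],"jaw":0}
    - {"offset":[0.12,-0.01,0],"delta_rot":[0,0,0.5],"jaw":0}
    - {"offset":[0.18,-0.02,0],"delta_rot":[0,0,0.7],"jaw":0}
    - {"offset":[0.24,-0.03,0],"delta_rot":[0,0,1],"jaw":0}
    - {"offset":[0.3,-0.04,0],"delta_rot":[0,0,1.2],"jaw":0}
    - {"offset":[0.3,-0.04,0],"delta_rot":[0,0,1.2],"jaw":0}
    - {"offset":[0.3,-0.04,0],"delta_rot":[0,0,1.2],"jaw":0}
    - {"offset":[0.3,-0.04,0],"delta_rot":[0,0,1.2],"jaw":0}

```text
time: 8.25
position: [0.512, 0.0282, 0.0398]
tool_rot: [0.997, 0.083, 0.0, -0.0]
ft_force: [-1.0, 0.5, 1.0]
grip_width: 0.0005
```

```bash
python3 - <<'E'
from h import *
o=rep()
E
```

```text
t 8.25 pos [0.512  0.0282 0.0398] q,r tcp [0.1555 0.1422] yaw 9.5 F tool [-0.91 -0.65 -1.04] w 0.0005
```

Request:
drive_tool:
  plan:
    - {"offset":[0.06,0,0],"delta_rot":[0,0,0.3],"jaw":0}
    - {"offset":[0.12,-0.02,0],"delta_rot":[0,0,0.6],"jaw":0}
    - {"offset":[0.2,-0.03,0],"delta_rot":[0,0,1],"jaw":0}
    - {"offset":[0.28,-0.04,0],"delta_rot":[0,0,1.3],"jaw":0}
    - {"offset":[0.35,-0.05,0],"delta_rot":[0,0,1.4],"jaw":0}
    - {"offset":[0.35,-0.05,0],"delta_rot":[0,0,1.4],"jaw":0}
    - {"offset":[0.35,-0.05,0],"delta_rot":[0,0,1.4],"jaw":0}
    - {"offset":[0.35,-0.05,0],"delta_rot":[0,0,1.4],"jaw":0}

```text
time: 8.92
position: [0.5155, 0.0292, 0.0398]
tool_rot: [0.997, 0.071, 0.0, 0.0]
ft_force: [-2.4, 0.9, 0.3]
grip_width: 0.0008
```

```bash
python3 - <<'E'
from h import *
o=rep()
E
```

```text
t 8.92 pos [0.5155 0.0292 0.0398] q,r tcp [0.1812 0.142 ] yaw 8.1 F tool [-2.22 -1.18 -0.31] w 0.0008
```

Request:
drive_tool:
  plan:
    - {"offset":[0.06,0,0],"delta_rot":[0,0,0.2],"jaw":0}
    - {"offset":[0.12,-0.01,0],"delta_rot":[0,0,0.5],"jaw":0}
    - {"offset":[0.18,-0.02,0],"delta_rot":[0,0,0.7],"jaw":0}
    - {"offset":[0.24,-0.03,0],"delta_rot":[0,0,1],"jaw":0}
    - {"offset":[0.3,-0.04,0],"delta_rot":[0,0,1.2],"jaw":0}
    - {"offset":[0.3,-0.04,0],"delta_rot":[0,0,1.2],"jaw":0}
    - {"offset":[0.3,-0.04,0],"delta_rot":[0,0,1.2],"jaw":0}
    - {"offset":[0.3,-0.04,0],"delta_rot":[0,0,1.2],"jaw":0}

```text
time: 9.58
position: [0.5184, 0.03, 0.0398]
tool_rot: [0.998, 0.06, 0.0, 0.0]
ft_force: [-2.2, 2.1, 0.1]
grip_width: 0.0003
```

```bash
python3 - <<'E'
from h import *
o=rep()
E
```

```text
t 9.58 pos [0.5184 0.03   0.0398] q,r tcp [0.2021 0.1419] yaw 6.91 F tool [-1.9  -2.32 -0.14] w 0.0003
```

Request:
drive_tool:
  plan:
    - {"offset":[0.06,0,0],"delta_rot":[0,0,0.2],"jaw":0}
    - {"offset":[0.12,-0.01,0],"delta_rot":[0,0,0.5],"jaw":0}
    - {"offset":[0.18,-0.02,0],"delta_rot":[0,0,0.7],"jaw":0}
    - {"offset":[0.24,-0.03,0],"delta_rot":[0,0,1],"jaw":0}
    - {"offset":[0.3,-0.04,0],"delta_rot":[0,0,1.2],"jaw":0}
    - {"offset":[0.3,-0.04,0],"delta_rot":[0,0,1.2],"jaw":0}
    - {"offset":[0.3,-0.04,0],"delta_rot":[0,0,1.2],"jaw":0}
    - {"offset":[0.3,-0.04,0],"delta_rot":[0,0,1.2],"jaw":0}

```text
time: 10.25
position: [0.5214, 0.0307, 0.0398]
tool_rot: [0.999, 0.05, 0.0, 0.0]
ft_force: [-2.0, 0.6, 0.1]
grip_width: 0.0004
```

```bash
python3 - <<'E'
from h import *
o=rep()
for q in (.36,.38,.4): print(q,*go(*push(q,-.024)))
E
```

```text
t 10.25 pos [0.5214 0.0307 0.0398] q,r tcp [0.2239 0.1418] yaw 5.7 F tool [-1.96 -0.84 -0.06] w 0.0004
0.36 [-0.47  0.06 -0.02] [ 0.01 -0.02 -1.38]
0.38 [-0.19  0.01 -0.02] [ 0.01 -0.02 -0.23]
0.4 [ 0.09 -0.03 -0.02] [ 0.01 -0.02  0.91]
```

Request:
drive_tool:
  plan:
    - {"offset":[0.06,0,0],"delta_rot":[0,0,0.2],"jaw":0}
    - {"offset":[0.12,-0.01,0],"delta_rot":[0,0,0.5],"jaw":0}
    - {"offset":[0.18,-0.02,0],"delta_rot":[0,0,0.7],"jaw":0}
    - {"offset":[0.24,-0.03,0],"delta_rot":[0,0,1],"jaw":0}
    - {"offset":[0.3,-0.04,0],"delta_rot":[0,0,1.2],"jaw":0}
    - {"offset":[0.3,-0.04,0],"delta_rot":[0,0,1.2],"jaw":0}
    - {"offset":[0.3,-0.04,0],"delta_rot":[0,0,1.2],"jaw":0}
    - {"offset":[0.3,-0.04,0],"delta_rot":[0,0,1.2],"jaw":0}

```text
time: 10.92
position: [0.5243, 0.0314, 0.0398]
tool_rot: [0.999, 0.039, 0.0, 0.0]
ft_force: [-1.9, 1.2, -0.1]
grip_width: 0.0005
```

```bash
python3 - <<'E'
from h import *
o=rep()
E
```

```text
t 10.92 pos [0.5243 0.0314 0.0398] q,r tcp [0.2452 0.1418] yaw 4.5 F tool [-1.82 -1.36  0.06] w 0.0005
```

Request:
drive_tool:
  plan:
    - {"offset":[0.06,0,0],"delta_rot":[0,0,0.2],"jaw":0}
    - {"offset":[0.12,-0.01,0],"delta_rot":[0,0,0.5],"jaw":0}
    - {"offset":[0.18,-0.02,0],"delta_rot":[0,0,0.7],"jaw":0}
    - {"offset":[0.24,-0.03,0],"delta_rot":[0,0,1],"jaw":0}
    - {"offset":[0.3,-0.04,0],"delta_rot":[0,0,1.2],"jaw":0}
    - {"offset":[0.3,-0.04,0],"delta_rot":[0,0,1.2],"jaw":0}
    - {"offset":[0.3,-0.04,0],"delta_rot":[0,0,1.2],"jaw":0}
    - {"offset":[0.3,-0.04,0],"delta_rot":[0,0,1.2],"jaw":0}

```text
time: 11.58
position: [0.5273, 0.032, 0.0398]
tool_rot: [1.0, 0.029, 0.0, 0.0]
ft_force: [-1.2, 1.2, -0.5]
grip_width: 0.0004
```

```bash
python3 - <<'E'
from h import *
o=rep()
E
```

```text
t 11.58 pos [0.5273 0.032  0.0398] q,r tcp [0.2665 0.1418] yaw 3.31 F tool [-1.17 -1.25  0.5 ] w 0.0004
```

Request:
drive_tool:
  plan:
    - {"offset":[0.06,0,0],"delta_rot":[0,0,0.2],"jaw":0}
    - {"offset":[0.12,-0.01,0],"delta_rot":[0,0,0.5],"jaw":0}
    - {"offset":[0.18,-0.02,0],"delta_rot":[0,0,0.7],"jaw":0}
    - {"offset":[0.24,-0.03,0],"delta_rot":[0,0,1],"jaw":0}
    - {"offset":[0.3,-0.04,0],"delta_rot":[0,0,1.2],"jaw":0}
    - {"offset":[0.3,-0.04,0],"delta_rot":[0,0,1.2],"jaw":0}
    - {"offset":[0.3,-0.04,0],"delta_rot":[0,0,1.2],"jaw":0}
    - {"offset":[0.3,-0.04,0],"delta_rot":[0,0,1.2],"jaw":0}

```text
time: 12.25
position: [0.5297, 0.0327, 0.0398]
tool_rot: [1.0, 0.018, -0.0, -0.0]
ft_force: [-3.5, 0.6, 1.2]
grip_width: -0.0
```

```bash
python3 - <<'E'
from h import *
o=rep()
E
```

```text
t 12.25 pos [0.5297 0.0327 0.0398] q,r tcp [0.2841 0.1419] yaw 2.11 F tool [-3.44 -0.69 -1.21] w -0.0
```

The resistance is starting to rise: 3.4 N, and the arm is lagging. From here I'll take 1 mm steps.

Request:
drive_tool:
  plan:
    - {"offset":[0.03,0,0],"delta_rot":[0,0,0.1],"jaw":0}
    - {"offset":[0.06,-0.01,0],"delta_rot":[0,0,0.2],"jaw":0}
    - {"offset":[0.09,-0.01,0],"delta_rot":[0,0,0.3],"jaw":0}
    - {"offset":[0.12,-0.02,0],"delta_rot":[0,0,0.4],"jaw":0}
    - {"offset":[0.12,-0.02,0],"delta_rot":[0,0,0.4],"jaw":0}
    - {"offset":[0.12,-0.02,0],"delta_rot":[0,0,0.4],"jaw":0}
    - {"offset":[0.12,-0.02,0],"delta_rot":[0,0,0.4],"jaw":0}
    - {"offset":[0.12,-0.02,0],"delta_rot":[0,0,0.4],"jaw":0}

```text
time: 12.92
position: [0.5308, 0.033, 0.0397]
tool_rot: [1.0, 0.015, -0.0, -0.0]
ft_force: [-5.0, 0.8, 2.1]
grip_width: 0.0002
```

```bash
python3 - <<'E'
from h import *
o=rep()
E
```

```text
t 12.92 pos [0.5308 0.033  0.0397] q,r tcp [0.2922 0.1419] yaw 1.71 F tool [-4.94 -0.95 -2.13] w 0.0002
```

Request:
drive_tool:
  plan:
    - {"offset":[0.03,0,0],"delta_rot":[0,0,0.1],"jaw":0}
    - {"offset":[0.06,-0.01,0],"delta_rot":[0,0,0.2],"jaw":0}
    - {"offset":[0.09,-0.01,0],"delta_rot":[0,0,0.3],"jaw":0}
    - {"offset":[0.12,-0.02,0],"delta_rot":[0,0,0.4],"jaw":0}
    - {"offset":[0.12,-0.02,0],"delta_rot":[0,0,0.4],"jaw":0}
    - {"offset":[0.12,-0.02,0],"delta_rot":[0,0,0.4],"jaw":0}
    - {"offset":[0.12,-0.02,0],"delta_rot":[0,0,0.4],"jaw":0}
    - {"offset":[0.12,-0.02,0],"delta_rot":[0,0,0.4],"jaw":0}

```text
time: 13.58
position: [0.5315, 0.0331, 0.0397]
tool_rot: [1.0, 0.011, -0.001, -0.0]
ft_force: [-5.3, 0.3, 2.0]
grip_width: 0.0006
```

```bash
python3 - <<'E'
from h import *
o=rep()
E
```

```text
t 13.58 pos [0.5315 0.0331 0.0397] q,r tcp [0.297 0.142] yaw 1.31 F tool [-5.27 -0.47 -2.  ] w 0.0006
```

Request:
drive_tool:
  plan:
    - {"offset":[0.03,0,0],"delta_rot":[0,0,0.1],"jaw":0}
    - {"offset":[0.06,-0.01,0],"delta_rot":[0,0,0.2],"jaw":0}
    - {"offset":[0.09,-0.01,0],"delta_rot":[0,0,0.3],"jaw":0}
    - {"offset":[0.12,-0.02,0],"delta_rot":[0,0,0.4],"jaw":0}
    - {"offset":[0.12,-0.02,0],"delta_rot":[0,0,0.4],"jaw":0}
    - {"offset":[0.12,-0.02,0],"delta_rot":[0,0,0.4],"jaw":0}
    - {"offset":[0.12,-0.02,0],"delta_rot":[0,0,0.4],"jaw":0}
    - {"offset":[0.12,-0.02,0],"delta_rot":[0,0,0.4],"jaw":0}

```text
time: 14.25
position: [0.5321, 0.0333, 0.0397]
tool_rot: [1.0, 0.008, -0.002, -0.0]
ft_force: [-7.1, -0.1, 3.9]
grip_width: 0.0
```

```bash
python3 - <<'E'
from h import *
o=rep()
E
```

```text
t 14.25 pos [0.5321 0.0333 0.0397] q,r tcp [0.3016 0.1421] yaw 0.92 F tool [-7.1  -0.03 -3.92] w 0.0
```

Request:
drive_tool:
  plan:
    - {"offset":[0.03,0,0],"delta_rot":[0,0,0.1],"jaw":0}
    - {"offset":[0.06,-0.01,0],"delta_rot":[0,0,0.2],"jaw":0}
    - {"offset":[0.09,-0.01,0],"delta_rot":[0,0,0.3],"jaw":0}
    - {"offset":[0.12,-0.02,0],"delta_rot":[0,0,0.4],"jaw":0}
    - {"offset":[0.12,-0.02,0],"delta_rot":[0,0,0.4],"jaw":0}
    - {"offset":[0.12,-0.02,0],"delta_rot":[0,0,0.4],"jaw":0}
    - {"offset":[0.12,-0.02,0],"delta_rot":[0,0,0.4],"jaw":0}
    - {"offset":[0.12,-0.02,0],"delta_rot":[0,0,0.4],"jaw":0}

```text
time: 14.92
position: [0.5327, 0.0335, 0.0397]
tool_rot: [1.0, 0.005, -0.002, -0.0]
ft_force: [-7.3, -0.3, 4.5]
grip_width: 0.0003
```

```bash
python3 - <<'E'
from h import *
o=rep()
E
```

```text
t 14.92 pos [0.5327 0.0335 0.0397] q,r tcp [0.3059 0.1422] yaw 0.53 F tool [-7.31  0.21 -4.44] w 0.0003
```

Request:
drive_tool:
  plan:
    - {"offset":[0.03,0,0],"delta_rot":[0,0,0.1],"jaw":0}
    - {"offset":[0.06,-0.01,0],"delta_rot":[0,0,0.2],"jaw":0}
    - {"offset":[0.1,-0.01,0],"delta_rot":[0,0,0.3],"jaw":0}
    - {"offset":[0.1,-0.01,0],"delta_rot":[0,0,0.3],"jaw":0}
    - {"offset":[0.1,-0.01,0],"delta_rot":[0,0,0.3],"jaw":0}
    - {"offset":[0.1,-0.01,0],"delta_rot":[0,0,0.3],"jaw":0}
    - {"offset":[0.1,-0.01,0],"delta_rot":[0,0,0.3],"jaw":0}
    - {"offset":[0.1,-0.01,0],"delta_rot":[0,0,0.3],"jaw":0}

```text
time: 15.58
position: [0.5332, 0.0336, 0.0397]
tool_rot: [1.0, 0.002, -0.003, -0.0]
ft_force: [-8.3, -1.2, 4.5]
grip_width: 0.0005
```

```bash
python3 - <<'E'
from h import *
o=rep()
E
```

```text
t 15.58 pos [0.5332 0.0336 0.0397] q,r tcp [0.3095 0.1422] yaw 0.23 F tool [-8.37  1.15 -4.49] w 0.0005
```

The push is about 8.4 N, inside the 6–12 N band. I'll back off, lift and look.

Request:
drive_tool:
  plan:
    - {"offset":[-0.3,0,0],"delta_rot":[0,0,0],"jaw":0}
    - {"offset":[-0.8,0,0],"delta_rot":[0,0,0],"jaw":0}
    - {"offset":[-1.6,0,0],"delta_rot":[0,0,0],"jaw":0}
    - {"offset":[-2.5,0,0],"delta_rot":[0,0,0],"jaw":0}
    - {"offset":[-3.2,0,-1],"delta_rot":[0,0,0],"jaw":0}
    - {"offset":[-3.5,0,-4],"delta_rot":[0,0,0],"jaw":0}
    - {"offset":[-3.5,0,-8],"delta_rot":[0,0,0],"jaw":0}
    - {"offset":[-3.5,0,-11],"delta_rot":[0,0,0],"jaw":0}

```text
time: 16.25
position: [0.5007, 0.0335, 0.1522]
tool_rot: [1.0, 0.002, 0.001, 0.0]
ft_force: [0.5, 0.8, 0.8]
grip_width: 0.0003
```

```bash
python3 - <<'E'
from h import *
o=rep()
for n in ("wrist","top"):
    im=cv2.cvtColor(camera(n),cv2.COLOR_RGB2BGR); cv2.imwrite(f"pics/{n}3.png",im)
E
```

```text
t 16.25 pos [0.5007 0.0335 0.1522] q,r tcp [0.0958 0.1511] yaw 0.2 F tool [ 0.5  -0.77 -0.8 ] w 0.0003
```

View pics/wrist3.png

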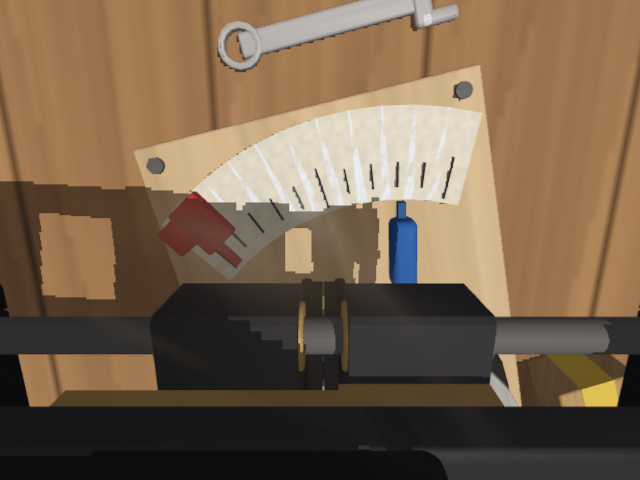

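View pics/top3.png

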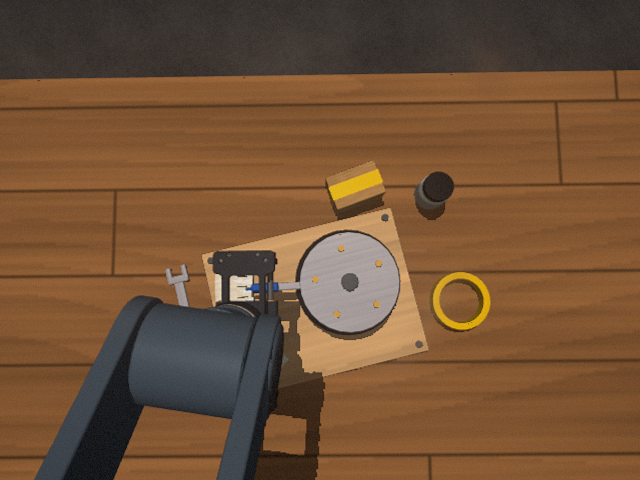

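In the wrist view the lever tip is at (401,203), the marker pointer end at about (239,264), and the post's outer top edge near (180,215). In the top view the lever is at roughly (262,287).

```bash
python3 - <<'E'
from h import *
o=get_obs()
K,P=campose("wrist",o); im=cv2.cvtColor(cv2.imread("pics/wrist3.png"),cv2.COLOR_BGR2RGB)
for nm,uv,z in (("tip",(401,203),.07),("grip outer",(401.5,219),.08),("mtip",(238,264),.044)):
    X=plane(K,P,uv,z); print(nm,X,ang(X))
b,r=masks(im); ys,xs=np.nonzero(b[222:280]); print("blue mid line",ang(plane(K,P,(xs.mean(),ys.mean()+222),.08)))
K,P=campose("top"); im=cv2.cvtColor(cv2.imread("pics/top3.png"),cv2.COLOR_BGR2RGB)
b,r=masks(im); ys,xs=np.nonzero(b);print("top blue",len(xs),ang(plane(K,P,(xs.mean(),ys.mean()),.08)))
E
```

```text
tip [0.55493974 0.06295426 0.07      ] (np.float64(0.4667124115031267), np.float64(0.1693784082362541))
grip outer [0.55366791 0.05477929 0.08      ] (np.float64(0.457969017658169), np.float64(0.1612322482619893))
mtip [0.44483739 0.01388176 0.044     ] (np.float64(-0.2704287160380048), np.float64(0.1650098584680471))
blue mid line (np.float64(0.4675951670669358), np.float64(0.14133269410534))
top blue 119 (np.float64(0.4327552103625658), np.float64(0.1404436164662089))
```

```bash
python3 - <<'E'
from h import *
p,y=push(-.277,0,r=.21,z=.12); print(p,go(p,y))
E
```

```text
[0.41303519 0.04572873 0.12      ] (array([-9.19, -1.31,  3.4 ]), array([  0.39,  -0.65, -43.36]))
```

Request:
drive_tool:
  plan:
    - {"offset":[-1.5,-0.2,0],"delta_rot":[0,0,-6],"jaw":4}
    - {"offset":[-3,-0.4,0],"delta_rot":[0,0,-12],"jaw":4}
    - {"offset":[-4.5,-0.6,0.5],"delta_rot":[0,0,-19],"jaw":4}
    - {"offset":[-6,-0.8,1],"delta_rot":[0,0,-26],"jaw":4}
    - {"offset":[-7.5,-1,1.5],"delta_rot":[0,0,-33],"jaw":4}
    - {"offset":[-8.5,-1.2,2],"delta_rot":[0,0,-39],"jaw":4}
    - {"offset":[-9.2,-1.3,2.5],"delta_rot":[0,0,-43.4],"jaw":4}
    - {"offset":[-9.2,-1.3,2.5],"delta_rot":[0,0,-43.4],"jaw":4}

```text
time: 17.02
position: [0.4055, 0.0467, 0.124]
tool_rot: [0.928, 0.372, -0.002, -0.001]
ft_force: [-0.6, 0.3, 0.2]
grip_width: 0.0386
```

```bash
python3 - <<'E'
from h import *
o=rep()
p,y=push(-.277,0,r=.21,z=.046); print(p,go(p,y))
cv2.imwrite("pics/w4.png",cv2.cvtColor(camera("wrist"),cv2.COLOR_RGB2BGR))
E
```

```text
t 17.02 pos [0.4055 0.0467 0.124 ] q,r tcp [-0.2991  0.216 ] yaw 43.68 F tool [-0.2  -0.6  -0.18] w 0.0386
[0.41303519 0.04572873 0.046     ] (array([0.5 , 0.62, 7.8 ]), array([-0.21,  0.16,  0.1 ]))
```

View pics/w4.png

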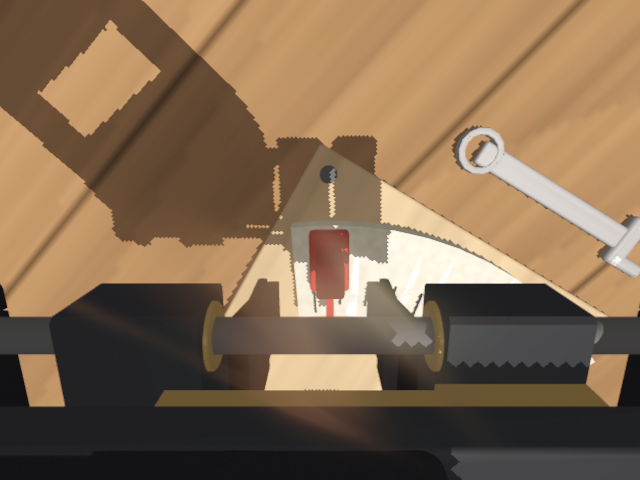

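The red post is centred at column ~329, between fingers at columns ~280 and ~367. I'll descend with the computed shift.

Request:
drive_tool:
  plan:
    - {"offset":[0.4,0.6,0],"delta_rot":[0,0,0],"jaw":4}
    - {"offset":[0.4,0.6,0],"delta_rot":[0,0,0],"jaw":4}
    - {"offset":[0.4,0.6,1.5],"delta_rot":[0,0,0],"jaw":4}
    - {"offset":[0.4,0.6,3],"delta_rot":[0,0,0],"jaw":4}
    - {"offset":[0.4,0.6,3],"delta_rot":[0,0,0],"jaw":4}
    - {"offset":[0.4,0.6,3],"delta_rot":[0,0,0],"jaw":4}
    - {"offset":[0.4,0.6,3],"delta_rot":[0,0,0],"jaw":4}
    - {"offset":[0.4,0.6,3],"delta_rot":[0,0,0],"jaw":4}

```text
time: 17.73
position: [0.4166, 0.0445, 0.0954]
tool_rot: [0.929, 0.371, 0.001, 0.0]
ft_force: [0.9, 0.1, -0.1]
grip_width: 0.0406
```

```bash
python3 - <<'E'
from h import *
o=rep()
p,y=push(-.277,0,r=.21,z=.046); print(p,go(p,y))
K,P=campose("wrist",o); im=camera("wrist"); cv2.imwrite("pics/w5.png",cv2.cvtColor(im,cv2.COLOR_RGB2BGR))
for a in (-.3,-.27,-.25): print(proj(K,P,[*pt(a,.22),.083]),proj(K,P,[*pt(a,.2),.083]))
E
```

```text
t 17.73 pos [0.4166 0.0445 0.0954] q,r tcp [-0.2686  0.2066] yaw 43.59 F tool [0.75 0.55 0.12] w 0.0406
[0.41303519 0.04572873 0.046     ] (array([-0.18, -0.34,  4.94]), array([ 0.08, -0.06,  0.01]))
[307.08214118 264.41144214] [308.49380307 304.25601301]
[321.32223647 264.29555532] [321.08056523 304.15505999]
[330.81423335 264.44374397] [329.47062063 304.28150714]
```

View pics/w5.png

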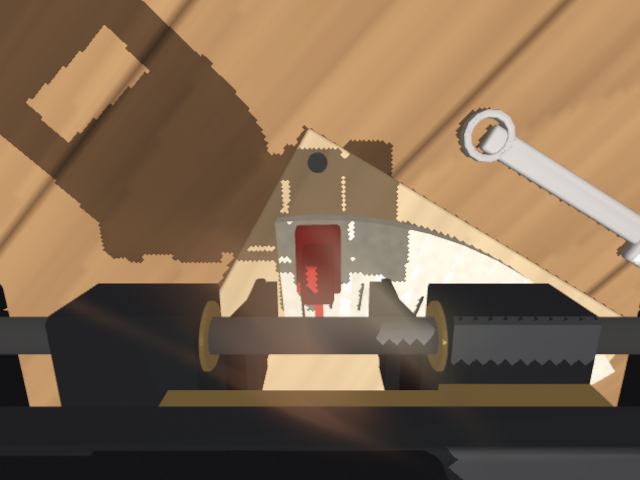

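The post sits mid-gap at columns 295–341, and its edges agree with the model. Going down to the grasp.

Request:
drive_tool:
  plan:
    - {"offset":[-0.2,-0.3,0.8],"delta_rot":[0,0,0],"jaw":4}
    - {"offset":[-0.2,-0.3,2],"delta_rot":[0,0,0],"jaw":4}
    - {"offset":[-0.2,-0.3,3.5],"delta_rot":[0,0,0],"jaw":4}
    - {"offset":[-0.2,-0.3,4.5],"delta_rot":[0,0,0],"jaw":4}
    - {"offset":[-0.2,-0.3,4.9],"delta_rot":[0,0,0],"jaw":4}
    - {"offset":[-0.2,-0.3,4.9],"delta_rot":[0,0,0],"jaw":4}
    - {"offset":[-0.2,-0.3,4.9],"delta_rot":[0,0,0],"jaw":4}
    - {"offset":[-0.2,-0.3,4.9],"delta_rot":[0,0,0],"jaw":4}

```text
time: 18.45
position: [0.4127, 0.0454, 0.0464]
tool_rot: [0.928, 0.371, 0.001, 0.0]
ft_force: [0.9, -0.5, 0.4]
grip_width: 0.0402
```

Request:
drive_tool:
  plan:
    - {"offset":[0,0,0],"delta_rot":[0,0,0],"jaw":3}
    - {"offset":[0,0,0],"delta_rot":[0,0,0],"jaw":2}
    - {"offset":[0,0,0],"delta_rot":[0,0,0],"jaw":1}
    - {"offset":[0,0,0],"delta_rot":[0,0,0],"jaw":0.5}
    - {"offset":[0,0,0],"delta_rot":[0,0,0],"jaw":0.5}
    - {"offset":[0,0,0],"delta_rot":[0,0,0],"jaw":0.5}
    - {"offset":[0,0,0],"delta_rot":[0,0,0],"jaw":0.5}
    - {"offset":[0,0,0],"delta_rot":[0,0,0],"jaw":0.5}
  squeeze: 6

```text
time: 19.12
position: [0.4123, 0.0454, 0.0459]
tool_rot: [0.928, 0.372, 0.0, 0.0]
ft_force: [-1.0, -1.0, 2.6]
grip_width: 0.0162
```

```bash
python3 - <<'E'
from h import *
o=rep()
q0,r0=ang(o["position"])
for q in (q0,-.2,-.1,0,.1,.2,.3,.4,.42,.46): print(round(q,3),*go(*push(q,0,r=r0,z=o["position"][2])))
E
```

```text
t 19.12 pos [0.4123 0.0454 0.0459] q,r tcp [-0.2804  0.2102] yaw 43.62 F tool [-1.39  0.04 -2.63] w 0.0162
-0.28 [-0.  0.  0.] [ 0.01 -0.01 -0.16]
-0.2 [1.69 0.06 0.  ] [ 0.01 -0.01  4.45]
-0.1 [3.77 0.33 0.  ] [ 1.000e-02 -1.000e-02  1.018e+01]
0 [5.82 0.81 0.  ] [ 1.000e-02 -1.000e-02  1.591e+01]
0.1 [7.81 1.48 0.  ] [ 1.000e-02 -1.000e-02  2.164e+01]
0.2 [9.72 2.35 0.  ] [ 1.000e-02 -1.000e-02  2.737e+01]
0.3 [11.54  3.41  0.  ] [ 1.00e-02 -1.00e-02  3.31e+01]
0.4 [13.24  4.65  0.  ] [ 1.000e-02 -1.000e-02  3.883e+01]
0.42 [13.56  4.91  0.  ] [ 1.000e-02 -1.000e-02  3.998e+01]
0.46 [14.2   5.47  0.  ] [ 1.000e-02 -1.000e-02  4.227e+01]
```

```bash
python3 - <<'E'
from h import *
o=get_obs(); q0,r0=ang(o["position"])
for i in range(1,9): print(*go(*push(q0+.035*i,0,r=r0,z=o["position"][2])))
E
```

```text
[0.74 0.01 0.  ] [ 0.01 -0.01  1.85]
[1.47 0.05 0.  ] [ 0.01 -0.01  3.85]
[2.2  0.11 0.  ] [ 0.01 -0.01  5.86]
[2.93 0.2  0.  ] [ 0.01 -0.01  7.87]
[3.66 0.31 0.  ] [ 0.01 -0.01  9.87]
[4.38 0.45 0.  ] [ 1.000e-02 -1.000e-02  1.188e+01]
[5.1  0.61 0.  ] [ 1.000e-02 -1.000e-02  1.388e+01]
[5.81 0.8  0.  ] [ 1.000e-02 -1.000e-02  1.589e+01]
```

Request:
drive_tool:
  plan:
    - {"offset":[0.7,0.01,0],"delta_rot":[0,0,2],"jaw":0.5}
    - {"offset":[1.47,0.05,0],"delta_rot":[0,0,4],"jaw":0.5}
    - {"offset":[2.2,0.11,0],"delta_rot":[0,0,6],"jaw":0.5}
    - {"offset":[2.93,0.2,0],"delta_rot":[0,0,8],"jaw":0.5}
    - {"offset":[3.66,0.31,0],"delta_rot":[0,0,10],"jaw":0.5}
    - {"offset":[4.38,0.45,0],"delta_rot":[0,0,12],"jaw":0.5}
    - {"offset":[5.1,0.61,0],"delta_rot":[0,0,14],"jaw":0.5}
    - {"offset":[5.8,0.8,0],"delta_rot":[0,0,16],"jaw":0.5}

```text
time: 19.78
position: [0.4591, 0.08, 0.0459]
tool_rot: [0.971, 0.238, -0.001, -0.0]
ft_force: [-1.3, 0.6, 4.2]
grip_width: 0.0163
```

Request:
drive_tool:
  plan:
    - {"offset":[0.7,0.01,0],"delta_rot":[0,0,2],"jaw":0.5}
    - {"offset":[1.47,0.05,0],"delta_rot":[0,0,4],"jaw":0.5}
    - {"offset":[2.2,0.11,0],"delta_rot":[0,0,6],"jaw":0.5}
    - {"offset":[2.93,0.2,0],"delta_rot":[0,0,8],"jaw":0.5}
    - {"offset":[3.66,0.31,0],"delta_rot":[0,0,10],"jaw":0.5}
    - {"offset":[4.38,0.45,0],"delta_rot":[0,0,12],"jaw":0.5}
    - {"offset":[5.1,0.61,0],"delta_rot":[0,0,14],"jaw":0.5}
    - {"offset":[5.8,0.8,0],"delta_rot":[0,0,16],"jaw":0.5}

```text
time: 20.45
position: [0.5137, 0.1004, 0.0459]
tool_rot: [0.995, 0.1, -0.001, -0.001]
ft_force: [-1.8, 3.0, 4.7]
grip_width: 0.0163
```

```bash
python3 - <<'E'
from h import *
o=rep()
for q in (.36,.38,.4,.42,.44,.46): print(q,*go(*push(q,0,r=.21,z=.046)))
cv2.imwrite("pics/w6.png",cv2.cvtColor(camera("wrist"),cv2.COLOR_RGB2BGR))
E
```

```text
t 20.45 pos [0.5137 0.1004 0.0459] q,r tcp [0.2737 0.2115] yaw 11.49 F tool [-1.19 -3.27 -4.71] w 0.0163
0.36 [ 1.81  0.21 -0.02] [-0.09  0.15  4.41]
0.38 [ 2.23  0.24 -0.02] [-0.09  0.15  5.56]
0.4 [ 2.65  0.29 -0.02] [-0.09  0.15  6.7 ]
0.42 [ 3.07  0.34 -0.02] [-0.09  0.15  7.85]
0.44 [ 3.48  0.4  -0.02] [-0.09  0.15  8.99]
0.46 [ 3.9   0.47 -0.02] [-0.08  0.15 10.14]
```

View pics/w6.png

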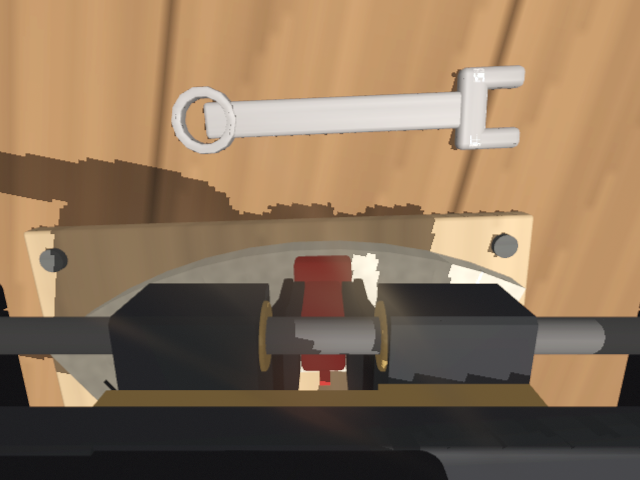

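The marker is held in the fingers and following. Next I'll bring it close to the lever angle.

Request:
drive_tool:
  plan:
    - {"offset":[0.6,0.05,0],"delta_rot":[0,0,1.6],"jaw":0.5}
    - {"offset":[1.2,0.1,0],"delta_rot":[0,0,3.2],"jaw":0.5}
    - {"offset":[1.8,0.2,0],"delta_rot":[0,0,4.8],"jaw":0.5}
    - {"offset":[2.4,0.25,0],"delta_rot":[0,0,6.4],"jaw":0.5}
    - {"offset":[3,0.33,0],"delta_rot":[0,0,8],"jaw":0.5}
    - {"offset":[3.4,0.39,0],"delta_rot":[0,0,9.2],"jaw":0.5}
    - {"offset":[3.4,0.39,0],"delta_rot":[0,0,9.2],"jaw":0.5}
    - {"offset":[3.4,0.39,0],"delta_rot":[0,0,9.2],"jaw":0.5}

```text
time: 21.17
position: [0.5491, 0.1045, 0.0457]
tool_rot: [1.0, 0.02, 0.0, -0.002]
ft_force: [0.6, 8.2, 1.4]
grip_width: 0.0159
```

```bash
python3 - <<'E'
from h import *
o=rep()
for q in (.44,.45,.46): print(q,*go(*push(q,0,r=.21,z=.046)))
for n in ("wrist","side"):
    im=cv2.cvtColor(camera(n),cv2.COLOR_RGB2BGR)
    if n=="side": im=cv2.resize(im[150:300,180:380],None,fx=4,fy=4,interpolation=cv2.INTER_CUBIC)
    cv2.imwrite(f"pics/{n}7.png",im)
E
```

```text
t 21.17 pos [0.5491 0.1045 0.0457] q,r tcp [0.4425 0.2111] yaw 2.34 F tool [ 0.91 -8.22 -1.37] w 0.0159
0.44 [-0.05  0.11 -0.03] [-0.17 -0.05 -0.15]
0.45 [ 0.16  0.11 -0.03] [-0.17 -0.05  0.42]
0.46 [ 0.37  0.11 -0.03] [-0.17 -0.05  0.99]
```

View pics/side7.png

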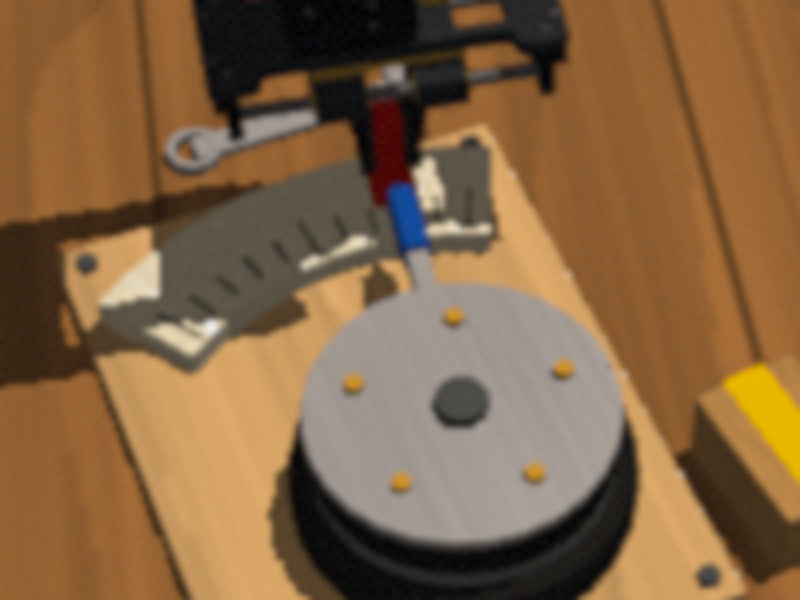

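View pics/wrist7.png

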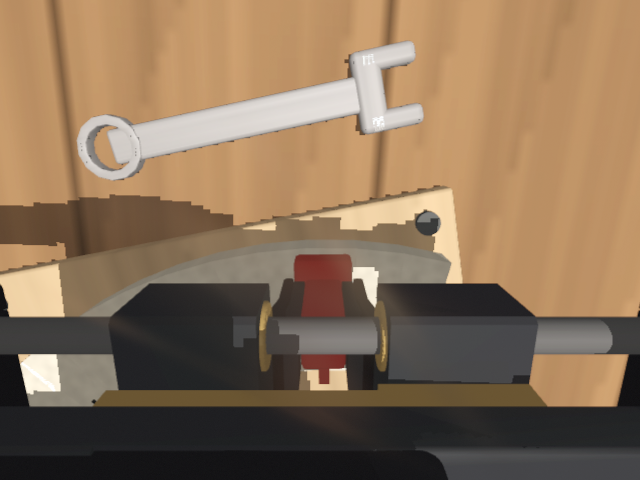

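The side view shows the red pointer running in under the blue tip. I'll nudge it slightly, ease the radial strain, then open and back out upward to check.

Request:
drive_tool:
  plan:
    - {"offset":[0.08,-0.05,0],"delta_rot":[0,0,0.2],"jaw":0.5}
    - {"offset":[0.15,-0.1,0],"delta_rot":[0,0,0.4],"jaw":0.5}
    - {"offset":[0.15,-0.15,0],"delta_rot":[0,0,0.4],"jaw":0.5}
    - {"offset":[0.15,-0.15,0],"delta_rot":[0,0,0.4],"jaw":0.5}
    - {"offset":[0.15,-0.15,0],"delta_rot":[0,0,0.4],"jaw":0.5}
    - {"offset":[0.15,-0.15,0],"delta_rot":[0,0,0.4],"jaw":2}
    - {"offset":[0.15,-0.15,0],"delta_rot":[0,0,0.4],"jaw":4}
    - {"offset":[0.15,-0.15,0],"delta_rot":[0,0,0.4],"jaw":4}

```text
time: 21.93
position: [0.5508, 0.1033, 0.0457]
tool_rot: [1.0, 0.017, 0.0, 0.0]
ft_force: [-0.5, -0.7, -0.1]
grip_width: 0.0265
```

Request:
drive_tool:
  plan:
    - {"offset":[0,0,0],"delta_rot":[0,0,0],"jaw":4}
    - {"offset":[0,0,0],"delta_rot":[0,0,0],"jaw":4}
    - {"offset":[0,0,-2],"delta_rot":[0,0,0],"jaw":4}
    - {"offset":[0,0,-5],"delta_rot":[0,0,0],"jaw":4}
    - {"offset":[0,-1,-9],"delta_rot":[0,0,0],"jaw":4}
    - {"offset":[0,-3,-13],"delta_rot":[0,0,0],"jaw":4}
    - {"offset":[0,-5,-13],"delta_rot":[0,0,0],"jaw":4}
    - {"offset":[0,-5,-13],"delta_rot":[0,0,0],"jaw":4}

```text
time: 22.6
position: [0.5506, 0.1568, 0.1792]
tool_rot: [1.0, 0.019, 0.004, -0.001]
ft_force: [-0.5, -0.2, -1.5]
grip_width: 0.0399
```

```bash
python3 - <<'E'
from h import *
o=rep(); print(np.abs(o["joint_velocities"]).max())
o=get_obs()
im=cv2.cvtColor(camera("wrist"),cv2.COLOR_RGB2BGR); cv2.imwrite("pics/w8.png",im)
K,P=campose("wrist",o)
for q in (.42,.45,.48): print(q,proj(K,P,[*pt(q,.17),.07]),proj(K,P,[*pt(q,.17),.044]))
E
```

```text
t 22.6 pos [0.5506 0.1568 0.1792] q,r tcp [0.4562 0.2633] yaw 2.12 F tool [-0.52  0.21  1.47] w 0.0399
0.06320697843766424
0.42 [312.39386102 357.11224839] [312.94011145 340.2317694 ]
0.45 [319.03124973 357.01312419] [319.0737407  340.14135295]
0.48 [325.66666076 357.09127947] [325.20566845 340.21678892]
```

View pics/w8.png

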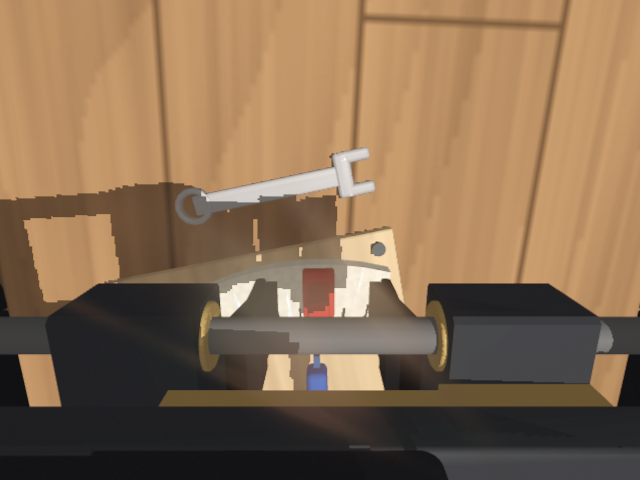

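The blue grip (column ~317) and the red post (column ~319) look nearly in line, but the gripper hides the pointer. I'll shift the tool inward for a clear view.

Request:
drive_tool:
  plan:
    - {"offset":[0,3,0],"delta_rot":[0,0,0],"jaw":4}
    - {"offset":[0,6,0],"delta_rot":[0,0,0],"jaw":4}
    - {"offset":[0,9,0],"delta_rot":[0,0,0],"jaw":4}
    - {"offset":[0,12,0],"delta_rot":[0,0,0],"jaw":4}
    - {"offset":[0,14.5,0],"delta_rot":[0,0,0],"jaw":4}
    - {"offset":[0,14.5,0],"delta_rot":[0,0,0],"jaw":4}
    - {"offset":[0,14.5,0],"delta_rot":[0,0,0],"jaw":4}
    - {"offset":[0,14.5,0],"delta_rot":[0,0,0],"jaw":4}

```text
time: 23.32
position: [0.5528, 0.0089, 0.1747]
tool_rot: [1.0, 0.017, -0.001, -0.0]
ft_force: [0.1, 0.5, -0.2]
grip_width: 0.0399
```

```bash
python3 - <<'E'
from h import *
o=rep()
im=cv2.cvtColor(camera("wrist"),cv2.COLOR_RGB2BGR); cv2.imwrite("pics/w9.png",im)
K,P=campose("wrist",o)
for q in (.42,.45,.48): print(q,proj(K,P,[*pt(q,.17),.07]),proj(K,P,[*pt(q,.17),.044]))
cv2.imwrite("pics/w9c.png",cv2.resize(im[100:300,220:420],None,fx=3,fy=3,interpolation=cv2.INTER_CUBIC))
E
```

```text
t 23.32 pos [0.5528 0.0089 0.1747] q,r tcp [0.44   0.1154] yaw 1.94 F tool [ 0.1  -0.5   0.23] w 0.0399
0.42 [317.03768928 161.33762182] [317.63137318 158.97905626]
0.45 [324.7551609 161.2201131] [324.67622836 158.87152874]
0.48 [332.47307183 161.33836029] [331.72143966 158.97953456]
```

View pics/w9c.png

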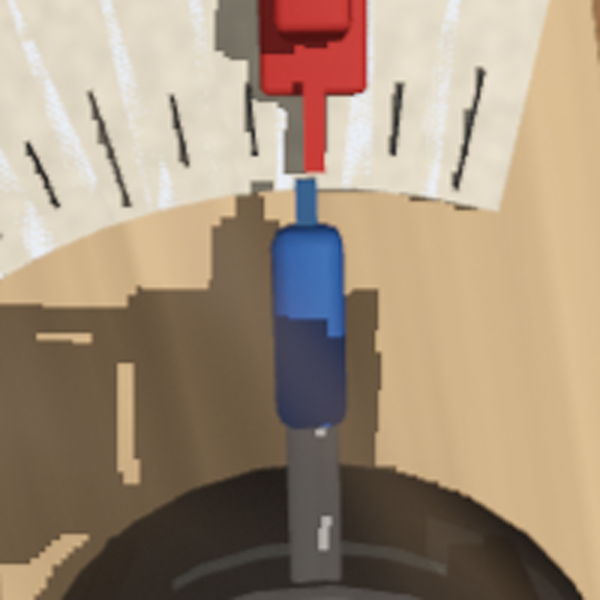

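In this view the lever tip is at (322,160) and the pointer end at (324.8,157), about 2 mm apart. I'll clear the arm and check independently from the fixed cameras.

Request:
drive_tool:
  plan:
    - {"offset":[0,0,-3],"delta_rot":[0,0,0],"jaw":4}
    - {"offset":[0,4,-5],"delta_rot":[0,0,0],"jaw":4}
    - {"offset":[-2,8,-6],"delta_rot":[0,0,0],"jaw":4}
    - {"offset":[-4,12,-6],"delta_rot":[0,0,0],"jaw":4}
    - {"offset":[-6,16,-6],"delta_rot":[0,0,0],"jaw":4}
    - {"offset":[-8,20,-6],"delta_rot":[0,0,0],"jaw":4}
    - {"offset":[-10,24,-6],"delta_rot":[0,0,0],"jaw":4}
    - {"offset":[-12,28,-6],"delta_rot":[0,0,0],"jaw":4}

```text
time: 24.03
position: [0.452, -0.2551, 0.2357]
tool_rot: [1.0, 0.019, -0.0, -0.0]
ft_force: [0.3, -0.5, 0.4]
grip_width: 0.0401
```

Request:
drive_tool:
  plan:
    - {"offset":[-2,4,0],"delta_rot":[0,0,0],"jaw":4}
    - {"offset":[-5,8,0],"delta_rot":[0,0,0],"jaw":4}
    - {"offset":[-8,12,0],"delta_rot":[0,0,0],"jaw":4}
    - {"offset":[-10,15,0],"delta_rot":[0,0,0],"jaw":4}
    - {"offset":[-10,15,0],"delta_rot":[0,0,0],"jaw":4}
    - {"offset":[-10,15,0],"delta_rot":[0,0,0],"jaw":4}
    - {"offset":[-10,15,0],"delta_rot":[0,0,0],"jaw":4}
    - {"offset":[-10,15,0],"delta_rot":[0,0,0],"jaw":4}

```text
time: 24.7
position: [0.3588, -0.4064, 0.2354]
tool_rot: [1.0, 0.018, -0.0, -0.001]
ft_force: [0.3, 0.3, -0.1]
grip_width: 0.0401
```

```bash
python3 - <<'E'
from h import *
o=rep()
K,P=campose("top"); im=camera("top"); b,r=masks(im)
ys,xs=np.nonzero(b);print("top blue",len(xs),ang(plane(K,P,(xs.mean(),ys.mean()),.08)))
for q in (.42,.44,.46): print(q,proj(K,P,[*pt(q,.17),.07]),proj(K,P,[*pt(q,.17),.044]))
cv2.imwrite("pics/top10.png",cv2.cvtColor(im,cv2.COLOR_RGB2BGR))
cv2.imwrite("pics/top10c.png",cv2.cvtColor(cv2.resize(im[250:325,200:300],None,fx=8,fy=8,interpolation=cv2.INTER_CUBIC),cv2.COLOR_RGB2BGR))
K,P=campose("side"); im=camera("side")
for q in (.42,.44,.46): print(q,proj(K,P,[*pt(q,.17),.07]),proj(K,P,[*pt(q,.17),.044]))
cv2.imwrite("pics/side10c.png",cv2.cvtColor(cv2.resize(im[170:245,230:330],None,fx=8,fy=8,interpolation=cv2.INTER_CUBIC),cv2.COLOR_RGB2BGR))
E
```

```text
t 24.7 pos [ 0.3588 -0.4064  0.2354] q,r tcp [4.2108 0.36  ] yaw 2.1 F tool [ 0.32 -0.33  0.08] w 0.0401
top blue 230 (np.float64(0.42954519474926434), np.float64(0.13785068510935272))
0.42 [245.18857111 289.56818552] [247.70613381 289.34211535]
0.44 [245.08795333 287.49139089] [247.60787463 287.33585689]
0.46 [245.02868959 285.41418529] [247.54956661 285.32914231]
0.42 [277.29963513 194.4081996 ] [277.81812509 202.28835366]
0.44 [278.84854886 194.15372917] [279.34332739 202.03474962]
0.46 [280.40185615 193.92251905] [280.87288866 201.80428741]
```

View pics/top10c.png

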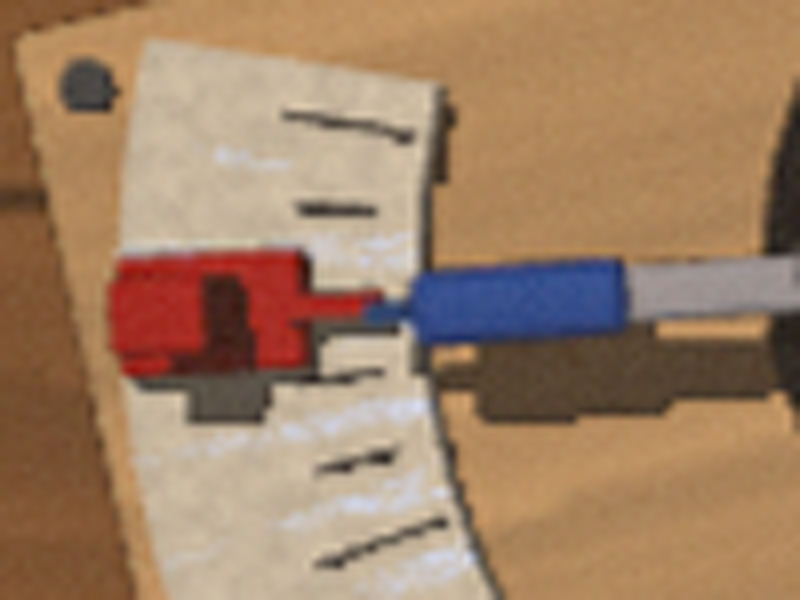

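View pics/side10c.png

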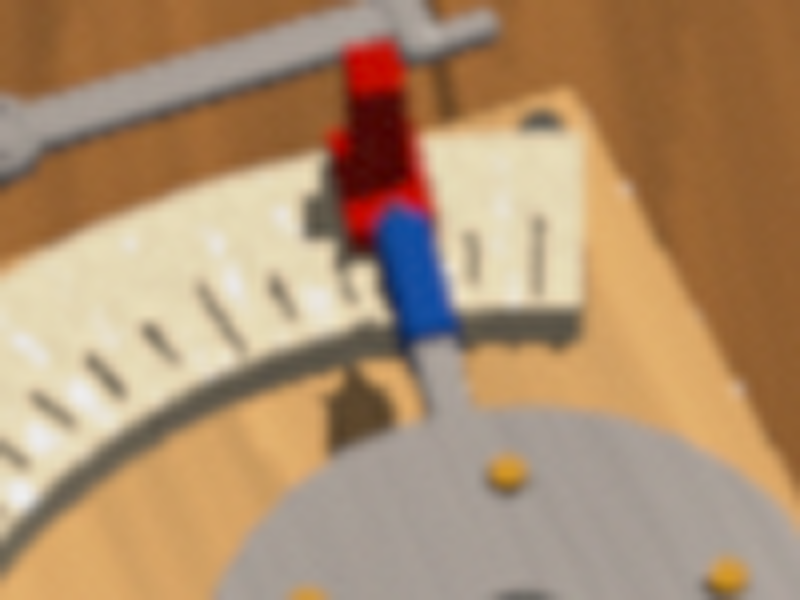

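Both fixed cameras show the pointer in line with the tip. In the top view the tip row is ~288.9 and the pointer row ~288.0, about 1.5 mm apart. The lever hasn't moved since I released it (0.433, now 0.430). One more check before hand-in: the lever's spring-back, using the earlier in-contact picture.

```bash
python3 - <<'E'
from h import *
# w2 picture: TCP q .0786 r .1421 yaw 13.9deg, pos (.5018,.0242,.0398)
o=dict(position=np.array([.5018,.0242,.0398])); y=np.radians(13.9)
x=np.array([np.cos(y),np.sin(y),0]);z=np.array([0,0,-1.]);o["tool_rot"]=R.from_matrix(np.stack([x,np.cross(z,x),z],1)).as_quat()
K,P=campose("wrist",o); q,r=ang(plane(K,P,(380,253),.07)); print(q,r,"offset",q-.0786)
print("bite-ish",.2665+q-.0786,"pushed",.3095+q-.0786)
o=get_obs(); print(o["time"],np.abs(o["joint_velocities"]).max(),o["ft_force"])
E
```

```text
0.22392342002633292 0.17219534919731638 offset 0.14532342002633292
bite-ish 0.41182342002633293 pushed 0.4548234200263329
24.8 0.0047497072987353235 [ 0.10211916  0.10720306 -0.38130779]
```

```bash
python3 - <<'E'
from rig import *
print(hand_in())
E
```

```text
the job is handed in; nothing more can be done
None
```

I swung the lever with shut fingers until its resistance firmed up, stopped, and let go. Then I slid the red marker under the lever's tip, released it, moved the arm clear and handed in. The job reported no verdict.

- **Lever:** Free travel read between 0.3 and 2.3 N. Resistance began to climb at about 0.41–0.42 rad, and I stopped at about 8.4 N, with the lever at roughly 0.455 rad.
- **Brake still on:** The lever sprang back about 2–3 mm and rests at about 0.43–0.44 rad, still past where the resistance began. I have no direct reading of the force at the brake shoe, so "still pressed on" comes from this angle only.
- **Lever undisturbed by the marker:** The top camera put the lever at 0.433 rad before I moved the marker and 0.430 rad afterwards.
- **Marker:** Its pointer sits about 1.5 mm (top camera) to 1.9 mm (wrist camera) past the lever's tip, inside the 5 mm limit. The side view agrees by eye.
- **Disagreement:** The first wrist picture after releasing the lever gave 0.467 rad. It was taken while the arm was still settling, so I relied on the later top (0.430) and wrist (0.440) readings.
- **Sideways load:** While I held the marker the wrist force rose to about 8 N sideways, which I eased before opening the gripper.
- **Things lying around:** The arm went nowhere near the tape roll, carton, jar or wrench, and they looked unmoved in the pictures. I did not measure their positions. The robot touched nothing at hand-in, at 24.8 s.

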